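# Hold a soap bar in a squeeze-trigger bench clamp

### The job

Get the loose soap bar ready for labelling: lay it flat on the wooden bed of the bench clamp, lengthwise and centred between the two jaws, and let go of it. Then pump the clamp's trigger (squeeze it to the fixed handle, let it spring back, again) until the sliding jaw's spring pad presses the bar against the fixed jaw and the pad is pushed in by about 5 mm; never press the pad almost fully in, that dents the soap, and do not push the sliding jaw by hand. Finish while still holding the trigger squeezed so that the pressure stays on, and leave the things round about where they are.

Things in the scene. Friction and masses are not known exactly. Their poses are not given: they have to be found in the camera images.
- soap: The loose soap bar near the clamp, a cream block 52 (x) x 78 (y) x 26 (z) mm; origin at the centre of its underside, z up. It weighs roughly 0.1 kg.
- clamp: Bench clamp, fixed to the table; no part of its jaw end is taller than 45 mm. Origin on the table under the middle of its wooden base (300 x 70 mm; top, the bed, at z = 12 mm, open to both sides). Its x axis runs along the base from the fixed jaw (-x end) to the trigger (+x end), z up. Pressed home, the soap's centre is at x = -91 mm, y = 0, its 78 mm length along x.
- fixed_jaw (a point): Middle of the fixed jaw's face, at x = -130 mm in the clamp, 28 mm above the table; a metal block 56 mm wide, top at 45 mm. Axes as the clamp's.
- bed (a point): Point on the bed's top (z = 12 mm in the clamp), at x = -86 mm, y = 0: a good spot for the centre of the soap's underside, 5 mm short of the fixed jaw. Axes as the clamp's.
- jaw (a joint): Sliding jaw: m travelled to the fixed jaw, 0 to 0.055; starts at 0 to 0.018. At 0 the unpressed pad's face is 118 mm from the fixed jaw: soap against the fixed jaw is met at about 0.040. Only 2.5 N of friction holds it: with the trigger let go, a pad pressed in beyond 1.7 mm pushes the jaw back.
- jaw_mark (a point): Top middle of the sliding jaw's metal block, 45 mm above the table; the block is 46 mm wide and 14 mm thick. A bar with teeth 5 mm apart runs from it under the handle and trigger; squeezing pushes the bar along, and the trigger's pawl clicks over the teeth on its way back. A full stroke moves the jaw 10 mm (the first 10 to 14 mm), after up to 4 mm of lost motion.
- pad (a joint): Spring pad, a black rubber block 40 mm wide and 24 mm high on the sliding jaw's front: m pushed in, 0 to 0.012; 1.5 N per mm. About 0.005 is right; more than 0.010 dents the soap.
- pad_face (a point): Centre of the pad's front face, 26 mm above the table. Axes as the clamp's.
- trigger (a joint): Trigger: m squeezed towards the fixed handle, 0 (at rest) to 0.014; it slides along the clamp's -x and its spring returns it with 2 to 3 N. Driving the jaw takes about 5 N, plus 1.5 N for each mm the pad is pushed in.
- trigger_top (a point): Top of the trigger post (moves with it), 106 mm above the table. The post is black, 12 mm along x, 28 mm wide in y, free to be gripped from z = 60 to 106 mm; its middle is at x = +115 mm in the clamp at rest, y = 0.
- handle_top (a point): Top of the fixed handle post, the same shape as the trigger and nearer the jaws, middle at x = +81 mm in the clamp, y = 0, top at 106 mm. Over both posts it measures 46 mm at rest and 32 mm fully squeezed.
- tin: Bystander: round tin 64 mm across, 45 mm high; origin under its centre.
- dish: Bystander: round glass dish 93 mm across, 20 mm high; origin under its centre.
- candle: Bystander: candle in a glass 66 mm across, 101 mm high; origin under its centre.
Mind the look-alikes: they are no part of the job. Of the things like the soap, leave any that is red or turquoise; of the rest the larger one is meant.

How it is judged:
On the way:
1. the soap lies flat on the bed, lengthwise between the jaws, let go, with the pad not yet pressed (x of soap in the frame of clamp between -0.102 and -0.058 m and y of soap in the frame of clamp between -0.012 and 0.012 m and z of soap in the frame of clamp between 0.009 and 0.015 m and angle between soap's own z axis and vertical below 0.1 rad and angle between the y axis of soap and the x axis of clamp, either way round below 0.2 rad and contact force between each of the arm, the fingers and soap below 0.1 N and value of joint pad below 0.001 m), for 0.2 s.
At the end, for the whole second after the job is handed in: Soap flat on the bed, lengthwise within 0.15 rad, within 14 mm of the middle and 4 mm of the fixed jaw; pad pushed in 2.5 to 8 mm, pressing it with over 2 N; fingers still pushing the trigger with over 2 N, not touching the soap; all still; bystanders within 25 mm of their places (x of soap in the frame of clamp between -0.095 and -0.087 m and y of soap in the frame of clamp between -0.014 and 0.014 m and z of soap in the frame of clamp between 0.009 and 0.015 m and angle between soap's own z axis and vertical below 0.1 rad and angle between the y axis of soap and the x axis of clamp, either way round below 0.15 rad and value of joint pad between 0.0025 and 0.008 m and contact force between pad and soap above 2 N and contact force between the fingers and trigger above 2 N and contact force between the fingers and soap below 0.1 N and velocity of joint jaw between -0.003 and 0.003 m/s and linear speed of soap below 0.01 m/s and distance of each of tin, dish, candle from where it was at the start of the episode below 0.025 m); the arm keeps its last pose, push and grip.
It fails at once if the pad is pushed in by more than 10 mm (soap dented) (value of joint pad above 0.01 m).
It fails at once if the sliding jaw is pushed directly by the robot (over 3 N) (contact force between any of the fingers, the arm and jaw above 3 N).
It fails at once if a bystander is moved by more than 25 mm or tipped over (distance of any of tin, dish, candle from where it was at the start of the episode above 0.025 m or angle between any of tin, dish, candle's own z axis and vertical above 0.4 rad).
It also fails if it takes over 61 s, if anything falls off the work surface, if the arm or the gripper's body presses on something with over 40 N, if the wrist force passes 120 N, or if a joint passes its speed limit or range.

### The arm

A 7-joint arm with a two-finger parallel gripper is mounted at the origin on a cart in front of the work surface, level with it; the furniture and walls round the work are solid. World frame = base frame: x ahead of the robot, y to its left, z up, the work surface at z = 0. Lengths are in m, angles in rad, forces in N, time in s.
With the tool pointing down it reaches from about 0.4 to 0.875 m from the base axis. Payload 19.3 kg.
Tool frame: the origin (TCP) lies between the finger pads; the fingertips stand 17 mm ahead of it and the grasp point (between the pads) lies 2 mm behind it; x points along the fingers, y is the direction in which the jaws open and shut, and the axes are right-handed (so a half turn about x gives the same grasp; the last joint's range is limited). The gripper opens to 85 mm and grips with 20 to 120 N. Pads are 22 mm wide; open, the fingers measure 114 mm over their backs; the gripper's body (76 mm by 85 mm) begins 54 mm behind the grasp point. The pads swing forward as they close: fully open they stand 13 mm farther back than shut.
Start: joints at [-1.365, 0.521, -0.036, 1.599, 0.021, 1.021, -0.113], TCP at [0.17, 0.601, 0.248] pointing down, gripper open.
Joint ranges: [-2.91, 2.91], [-0.3, 2.13], [-1.5, 1.42], [0.17, 2.43], [-1.26, 4.41], [0.16, 1.93], [-2.52, 2.52]. Speed limits (rad/s): [1.89, 1.89, 2.39, 2.39, 3.01, 3.01, 3.01].

### API

Orientations are given as [roll, pitch, yaw] about the fixed x, y, z axes, in that order (R = Rz(yaw) Ry(pitch) Rx(roll)).
In Python, from workcell import bot gives the robot as it stands.
- The arm moves only by the shell command python3 -m creep 'ROWS' [FORCE]. ROWS is JSON, a list of rows, each an object of numbers: "wx", "wy", "wz": the turn, a rotation vector about the tool's x, y, z in degrees; "tx", "ty", "tz": the shift along the tool's x, y, z in m; "claw": the closure, from 0 (fully open) to 1 (shut). A call has 1 to 8 rows; each row is the pose to reach, as a shift and turn from the pose measured when the call began, along the tool's axes at that moment; what a row does not reach only later rows make up. A row lasts 1/10 s, in which the tool goes at most 50 mm and 8.59 degrees, less where a joint would pass 70% of its speed; a pose out of reach is approached as far as the arm can. A call with a gripper value outside its range is refused whole. The fingers move at their own pace and stop on an object; FORCE is the grip in N (left out, the last holds). Time passes only in rows, so rows that repeat a pose let the fingers close. It gives the time, the measured TCP pose, the force and the opening at its end, in the units of the state.
- bot.observe(): the state, without advancing time (a new reading comes with each control period).
- bot.grab_frame(name): name is "scene" or "side" or "wrist"; returns the picture (420x560x3 uint8, blue, green, red); there is no depth.
- bot.get_calibration(name): a dict with "fx", "fy", "cx", "cy" (pixels), "R" (3x3) and "t" (3): a world point X has camera coordinates R X + t. Camera axes: x right, y down, z forward; pixel columns grow to the right and rows downward; lengths in m; the calibration is good to about 2 mm. The wrist camera is an equidistant fisheye: a pixel r from the principal point sees the ray r / f radians off the axis. A picture is of the moment at which its call begins: read the wrist's pose just before it. get_calibration takes no time and is no camera call; for the wrist camera it gives the pose at the moment of the call.
- bot.job_done(): hands the job in, once; it reports no verdict.
The state is a dict: "clock": time; "qpos": joint angles; "qd": joint speeds; "joint_efforts": joint torques, N m; "position": TCP position; "tool_rot": TCP orientation; "force": force on the tool from outside, world axes, zero at the start; "moment": the same for the moment, N m; "grip_width": finger opening in m.
Only numpy, scipy, OpenCV 4.12 (cv2) and the standard library are available. Lean on these libraries where they do the work, as an engineer would, in place of code of your own. Each camera call takes 0.05 s, during which the arm holds its last target.

## Working session

There is one attempt and no reset: what is moved stays moved. The work goes in short steps, Python scripts to look and compute and a shell command to move; the robot and the scene stay as the last step left them, time stands still between calls to the robot, and variables do not carry over. Pictures are saved under pics/ and viewed, and the job is handed in when it is done.

```bash
mkdir -p pics; ls; python3 - <<'E'
from workcell import bot
import cv2
for n in ["scene","side","wrist"]:
    c=bot.get_calibration(n); print(n,c)
    cv2.imwrite(f"pics/{n}0.png",bot.grab_frame(n))
print(bot.observe())
E
```

```text
pics
scene {'fx': 430.0199234191986, 'fy': 430.0199234191986, 'cx': 278.1433140917439, 'cy': 209.98001351429664, 'R': array([[ 0.64392598, -0.76470376, -0.02423807],
       [-0.42331885, -0.32971277, -0.84385463],
       [ 0.63730721,  0.55364036, -0.53602414]]), 't': array([-0.3681151 ,  0.31664577,  0.64427021])}
side {'fx': 518.4829520341935, 'fy': 518.4829520341935, 'cx': 278.9797825699642, 'cy': 204.82463227014293, 'R': array([[ 0.97843443, -0.20650673,  0.00458759],
       [-0.09816279, -0.48440996, -0.86931643],
       [ 0.18174197,  0.85011879, -0.49423466]]), 't': array([-0.55288158,  0.11843683,  1.07622715])}
wrist {'fx': 325.19226210127806, 'fy': 325.19226210127806, 'cx': 279.30201490958706, 'cy': 208.78668893280957, 'R': array([[ 0.27174418,  0.96236755, -0.0019464 ],
       [ 0.91893557, -0.25887847,  0.29755564],
       [ 0.28585401, -0.08264763, -0.9547025 ]]), 't': array([-0.62480094, -0.03909541,  0.38112354])}
{'clock': 0.15, 'qpos': array([-1.36518473,  0.52187162, -0.03628819,  1.59985932,  0.0212131 ,
        1.02110021, -0.11281638]), 'qd': array([-0.00022395, -0.00182205, -0.00031783, -0.00033439, -0.0003302 ,
       -0.00070754, -0.00056626]), 'joint_efforts': array([ 2.38204084e-03, -9.27397156e+01,  1.98111355e+00, -3.70046890e+01,
        1.81098457e-02,  6.43746142e-03, -1.53138080e-05]), 'position': array([0.17019418, 0.60114049, 0.24786815]), 'tool_rot': array([-1.46804446,  1.56994275, -1.74391225]), 'force': array([ 0.83282202, -0.21162799, -0.45949763]), 'moment': array([-0.04072283, -0.03521313, -0.0468142 ]), 'grip_width': 0.0851911112623525}
```

View pics/scene0.png

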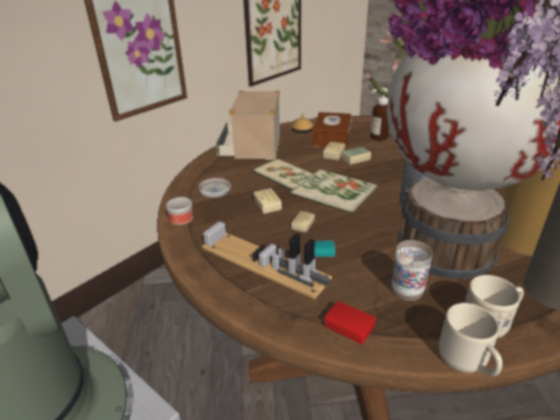

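View pics/side0.png

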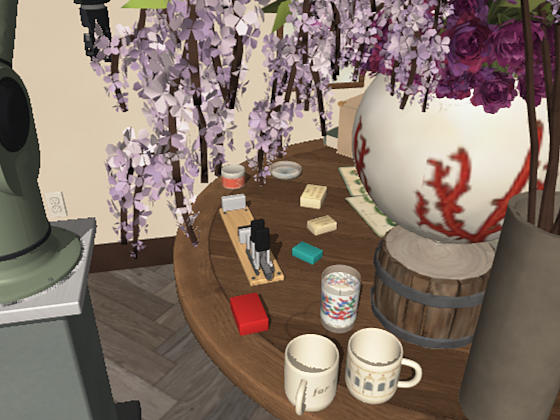

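View pics/wrist0.png

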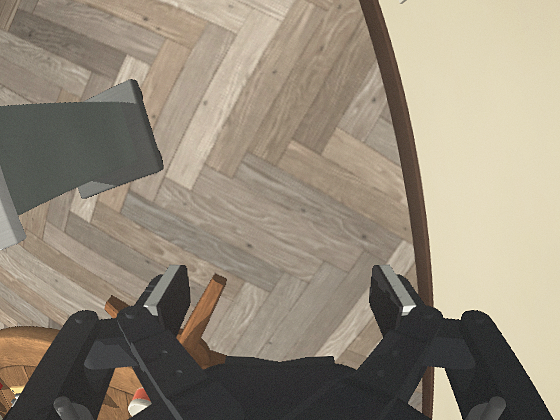

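Candidates for the soap: scene (267,200) cream and larger, (303,221) cream and smaller, (334,150) and (357,155) at the back, turquoise (325,248), red (350,322). I'll enlarge these and measure them.

```bash
cat > h.py <<'E'
from workcell import bot
import cv2, numpy as np
from scipy.spatial.transform import Rotation as Rn
def ray(c,uv):
    uv=np.atleast_2d(np.asarray(uv,float))
    d=np.c_[(uv[:,0]-c['cx'])/c['fx'],(uv[:,1]-c['cy'])/c['fy'],np.ones(len(uv))]
    return -c['R'].T@c['t'], d@c['R']
def fray(c,uv):
    uv=np.atleast_2d(np.asarray(uv,float))
    a=np.c_[(uv[:,0]-c['cx'])/c['fx'],(uv[:,1]-c['cy'])/c['fy']]
    r=np.linalg.norm(a,axis=1,keepdims=True)+1e-9
    d=np.c_[a/r*np.sin(r),np.cos(r)]
    return -c['R'].T@c['t'], d@c['R']
def plane(od,z):
    o,d=od; return o+d*((z-o[2])/d[:,2:3])
def proj(c,X,fish=False):
    p=np.atleast_2d(X)@c['R'].T+c['t']
    if fish:
        r=np.linalg.norm(p[:,:2],axis=1,keepdims=True); th=np.arctan2(r,p[:,2:3]); a=p[:,:2]/r*th
    else: a=p[:,:2]/p[:,2:3]
    return np.c_[a[:,0]*c['fx']+c['cx'],a[:,1]*c['fy']+c['cy']]
E
python3 - <<'E'
from h import *
s=cv2.imread('pics/scene0.png'); d=cv2.imread('pics/side0.png')
a=cv2.resize(s[130:310,160:400],None,fx=3.3,fy=3.3,interpolation=cv2.INTER_CUBIC); cv2.imwrite('pics/cs.png',a)
b=cv2.resize(d[150:300,200:360],None,fx=4,fy=4,interpolation=cv2.INTER_CUBIC); cv2.imwrite('pics/cd.png',b)
c=bot.get_calibration('scene')
for p in [(267,200),(303,221),(334,150),(357,155),(325,248),(350,322)]: print(p,plane(ray(c,p),.02).round(3))
c=bot.get_calibration('side')
for p in [(313,193),(322,225)]: print(p,plane(ray(c,p),.02).round(3))
E
```

```text
(267, 200) [[0.674 0.124 0.02 ]]
(303, 221) [[ 0.653 -0.011  0.02 ]]
(334, 150) [[1.041 0.159 0.02 ]]
(357, 155) [[1.053 0.081 0.02 ]]
(325, 248) [[ 0.598 -0.114  0.02 ]]
(350, 322) [[ 0.448 -0.273  0.02 ]]
(313, 193) [[0.68  0.132 0.02 ]]
(322, 225) [[ 0.66  -0.019  0.02 ]]
```

View pics/cs.png

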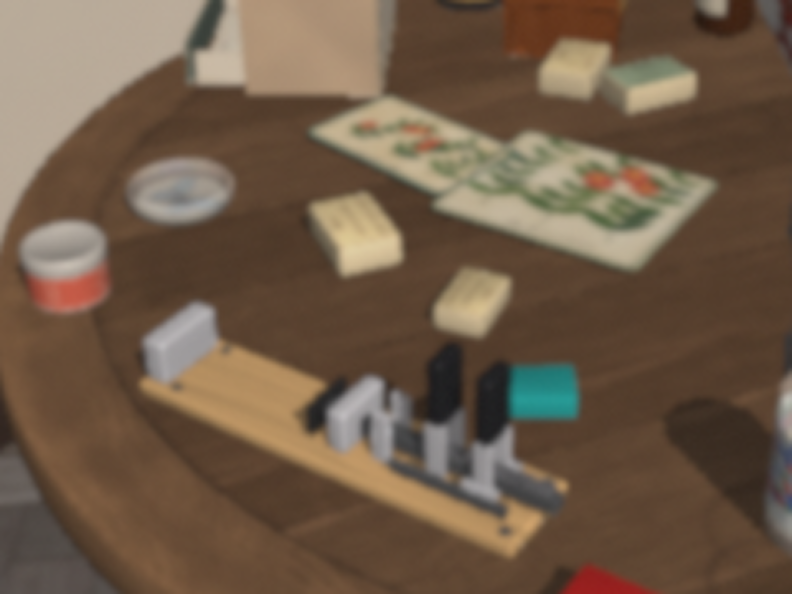

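View pics/cd.png

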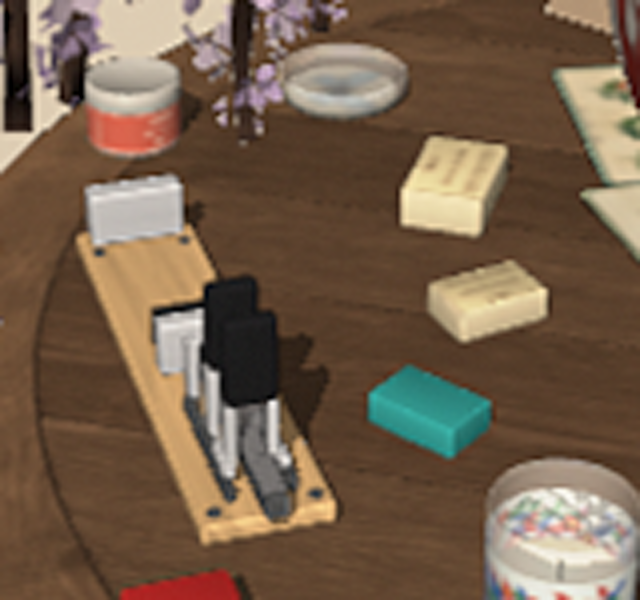

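The meant soap is the larger cream bar: scene (267,200), side (313,193). The other cream bar, at scene (303,221), is visibly smaller. Next, a rough pose of the soap and the clamp.

```bash
python3 - <<'E'
from h import *
S=bot.get_calibration('scene');D=bot.get_calibration('side')
f=lambda p:np.array(p)/3.3+[160,130]
g=lambda p:np.array(p)/4+[200,150]
print('soap top');print(plane(ray(S,f([(310,203),(366,193),(403,247),(345,262)])),.026).round(3))
print(plane(ray(D,g([(428,137),(508,145),(480,208),(402,190)])),.026).round(3))
print('base top');print(plane(ray(S,f([(142,380),(512,548),(567,485)])),.012).round(3))
print(plane(ray(D,g([(80,238),(207,530),(335,508),(187,228)])),.012).round(3))
print('posts top');print(plane(ray(D,g([(228,282),(248,318)])),.106).round(3))
print(plane(ray(S,f([(446,350),(494,370)])),.106).round(3))
for n,p in dict(tin=(134,75),dish=(345,65),candle=(563,490)).items(): print(n,plane(ray(D,g([p])),dict(tin=.045,dish=.02,candle=.1)[n]).round(3))
E
```

```text
soap top
[[0.678 0.174 0.026]
 [0.719 0.149 0.026]
 [0.672 0.071 0.026]
 [0.628 0.092 0.026]]
[[0.674 0.17  0.026]
 [0.722 0.149 0.026]
 [0.682 0.074 0.026]
 [0.641 0.105 0.026]]
base top
[[ 0.443  0.116  0.012]
 [ 0.469 -0.181  0.012]
 [ 0.536 -0.175  0.012]]
[[ 0.444  0.11   0.012]
 [ 0.473 -0.182  0.012]
 [ 0.537 -0.178  0.012]
 [ 0.508  0.109  0.012]]
posts top
[[ 0.497 -0.11   0.106]
 [ 0.501 -0.145  0.106]]
[[ 0.5   -0.108  0.106]
 [ 0.501 -0.142  0.106]]
tin [[0.497 0.259 0.045]]
dish [[0.648 0.298 0.02 ]]
candle [[ 0.61  -0.297  0.1  ]]
```

```bash
cat >> h.py <<'E'
def to(pos,yjaw_deg,st=None):
    """tool down (x=-z), tool y at heading yjaw (mod 180, nearest). prints shift, turn in tool axes"""
    st=st or bot.observe(); R=Rn.from_euler('xyz',st['tool_rot']).as_matrix()
    best=None
    for k in (0,180):
        a=np.deg2rad(yjaw_deg+k); y=np.array([np.cos(a),np.sin(a),0]); x=np.array([0,0,-1.])
        G=np.c_[x,y,np.cross(x,y)]
        w=Rn.from_matrix(R.T@G).as_rotvec(degrees=True)
        if best is None or np.linalg.norm(w)<np.linalg.norm(best): best=w
    sh=R.T@(np.array(pos)-st['position'])
    print('t',sh.round(4),'w',best.round(2),'q7',st['qpos'][6].round(2),'pos',st['position'].round(4))
    return sh,best
E
python3 - <<'E'
from h import *
st=bot.observe(); R=Rn.from_euler('xyz',st['tool_rot']).as_matrix(); print(R.round(3))
for n in('scene','side','wrist'):
    c=bot.get_calibration(n); print(n,(-c['R'].T@c['t']).round(3))
to((.677,.122,.22),150)   # jaw across soap width
E
```

```text
[[-0.     0.272  0.962]
 [-0.001  0.962 -0.272]
 [-1.    -0.001  0.   ]]
scene [-0.04  -0.534  0.604]
side [ 0.357 -0.972  0.637]
wrist [0.097 0.623 0.374]
t [ 0.0282 -0.323   0.6181] w [-7.581e+01 -3.000e-02  4.000e-02] q7 -0.11 pos [0.1702 0.6011 0.2479]
```

```bash
python3 -m creep '[{"ty":-0.023,"tz":0.044,"wx":7,"claw":0},{"ty":-0.046,"tz":0.088,"wx":14,"claw":0},{"ty":-0.069,"tz":0.132,"wx":21,"claw":0},{"ty":-0.092,"tz":0.176,"wx":28,"claw":0},{"ty":-0.115,"tz":0.22,"wx":35,"claw":0},{"ty":-0.138,"tz":0.264,"wx":42,"claw":0},{"ty":-0.161,"tz":0.308,"wx":49,"claw":0},{"ty":-0.184,"tz":0.352,"wx":56,"claw":0}]' 40
python3 - <<'E'
from h import *
sh,w=to((.677,.122,.22),-30)
E
```

```text
t [ 0.0282 -0.323   0.6181] w [-7.581e+01 -3.000e-02  4.000e-02] q7 -0.11 pos [0.1702 0.6011 0.2479]$[0]: bad value
```

```bash
python3 -m creep '[{"tx":0,"ty":-0.023,"tz":0.044,"wx":7,"wy":0,"wz":0,"claw":0},{"tx":0,"ty":-0.046,"tz":0.088,"wx":14,"wy":0,"wz":0,"claw":0},{"tx":0,"ty":-0.069,"tz":0.132,"wx":21,"wy":0,"wz":0,"claw":0},{"tx":0,"ty":-0.092,"tz":0.176,"wx":28,"wy":0,"wz":0,"claw":0},{"tx":0,"ty":-0.115,"tz":0.22,"wx":35,"wy":0,"wz":0,"claw":0},{"tx":0,"ty":-0.138,"tz":0.264,"wx":42,"wy":0,"wz":0,"claw":0},{"tx":0,"ty":-0.161,"tz":0.308,"wx":49,"wy":0,"wz":0,"claw":0},{"tx":0,"ty":-0.184,"tz":0.352,"wx":56,"wy":0,"wz":0,"claw":0}]' 40
python3 - <<'E'
from h import *
sh,w=to((.677,.122,.22),-30)
E
```

```text
clock: 0.95
position: [0.4599, 0.3267, 0.2482]
tool_rot: [-0.501, 1.57, -1.759]
force: [-0.6, 1.1, 0.0]
grip_width: 0.0854
t [0.0283 0.1436 0.2615] w [4.792e+01 4.000e-02 0.000e+00] q7 -0.28 pos [0.4599 0.3267 0.2482]
```

```bash
python3 -m creep '[{"tx":0,"ty":0.023,"tz":0.042,"wx":7,"wy":0,"wz":0,"claw":0},{"tx":0,"ty":0.046,"tz":0.084,"wx":14,"wy":0,"wz":0,"claw":0},{"tx":0,"ty":0.069,"tz":0.126,"wx":21,"wy":0,"wz":0,"claw":0},{"tx":0,"ty":0.092,"tz":0.168,"wx":28,"wy":0,"wz":0,"claw":0},{"tx":0,"ty":0.115,"tz":0.21,"wx":35,"wy":0,"wz":0,"claw":0},{"tx":0,"ty":0.138,"tz":0.252,"wx":42,"wy":0,"wz":0,"claw":0},{"tx":0.02,"ty":0.144,"tz":0.262,"wx":48,"wy":0,"wz":0,"claw":0},{"tx":0.028,"ty":0.144,"tz":0.262,"wx":48,"wy":0,"wz":0,"claw":0}]'
python3 - <<'E'
from h import *
sh,w=to((.677,.122,.22),-30)
c=bot.get_calibration('wrist'); np.savez('w1.npz',**c); cv2.imwrite('pics/w1.png',bot.grab_frame('wrist'))
E
```

```text
clock: 1.75
position: [0.678, 0.1192, 0.2181]
tool_rot: [-0.111, 1.568, -2.213]
force: [-0.8, 1.1, 0.1]
grip_width: 0.0852
t [-0.0019 -0.0023 -0.0019] w [-0.44  0.18  0.02] q7 -0.52 pos [0.678  0.1192 0.2181]
```

View pics/w1.png

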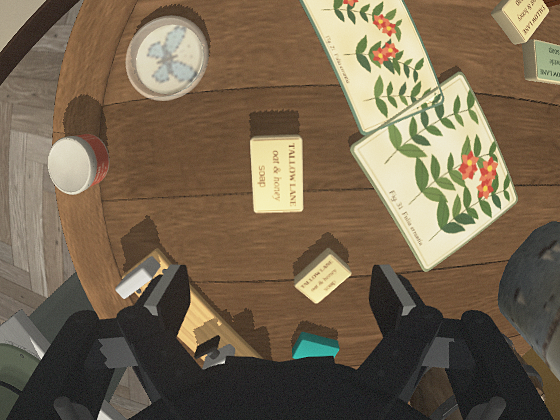

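The wrist view shows the larger bar at (277,174), upright in the picture, between the dish (165,58) and the smaller bar (322,275). I'll measure it now by masking.

```bash
python3 - <<'E'
from h import *
c=dict(np.load('w1.npz')); im=cv2.imread('pics/w1.png')
hsv=cv2.cvtColor(im,cv2.COLOR_BGR2HSV)
m=cv2.inRange(hsv,(15,20,165),(40,140,255)); m[:, :230]=0; m[:,330:]=0; m[:120]=0; m[235:]=0
m=cv2.morphologyEx(m,cv2.MORPH_CLOSE,np.ones((9,9)))
k=max(cv2.findContours(m,0,1)[0],key=cv2.contourArea)
P=plane(fray(c,k.reshape(-1,2)),.026)
r=cv2.minAreaRect((P[:,:2]*1000).astype(np.float32)); print(r, cv2.minAreaRect(k)); 
b=cv2.boxPoints(r); print(b.round(0))
a=cv2.resize(im[120:230,230:330],None,fx=5,fy=5,interpolation=cv2.INTER_CUBIC)
cv2.drawContours(a,[((k-[230,120])*5)],-1,(0,0,255),1); cv2.imwrite('pics/w1c.png',a)
E
```

```text
((680.6372680664062, 130.56494140625), (77.2274398803711, 51.24549102783203), 60.57235336303711) ((276.0, 174.5), (75.0, 52.0), 90.0)
[[639. 110.]
 [684.  84.]
 [722. 152.]
 [677. 177.]]
```

View pics/w1c.png

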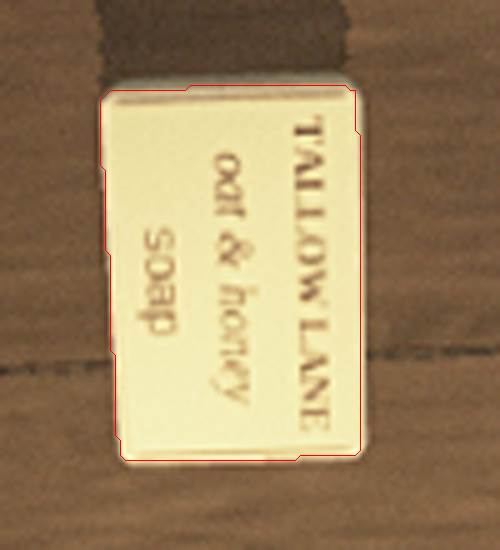

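```bash
python3 - <<'E'
from h import *
to((.681,.131,.024),-29.5)
E
```

```text
t [ 0.1933 -0.001  -0.0115] w [-0.61  0.19  0.12] q7 -0.52 pos [0.6768 0.1209 0.2173]
```

```bash
python3 -m creep '[{"tx":0.04,"ty":-0.001,"tz":-0.0115,"wx":-0.6,"wy":0.2,"wz":0.1,"claw":0},{"tx":0.08,"ty":-0.001,"tz":-0.0115,"wx":-0.6,"wy":0.2,"wz":0.1,"claw":0},{"tx":0.12,"ty":-0.001,"tz":-0.0115,"wx":-0.6,"wy":0.2,"wz":0.1,"claw":0},{"tx":0.12,"ty":-0.001,"tz":-0.0115,"wx":-0.6,"wy":0.2,"wz":0.1,"claw":0}]'
python3 - <<'E'
from h import *
to((.681,.131,.024),-29.5)
c=bot.get_calibration('wrist'); np.savez('w2.npz',**c); im=bot.grab_frame('wrist');cv2.imwrite('pics/w2.png',im)
hsv=cv2.cvtColor(im,cv2.COLOR_BGR2HSV)
m=cv2.inRange(hsv,(15,20,165),(40,140,255)); m[:, :200]=0; m[:,360:]=0
m=cv2.morphologyEx(m,cv2.MORPH_CLOSE,np.ones((9,9)))
k=max(cv2.findContours(m,0,1)[0],key=cv2.contourArea)
print(cv2.boundingRect(k),cv2.minAreaRect((plane(fray(c,k.reshape(-1,2)),.026)[:,:2]*1000).astype(np.float32)))
E
```

```text
clock: 2.2
position: [0.678, 0.1323, 0.0929]
tool_rot: [-0.968, 1.563, -3.05]
force: [-0.1, -0.4, -0.6]
grip_width: 0.0853
t [ 0.0689  0.0037 -0.0006] w [0.19 0.25 0.36] q7 -0.47 pos [0.678  0.1323 0.0929]
(245, 173, 83, 112) ((681.0861206054688, 130.5840301513672), (76.97940826416016, 51.14778137207031), 61.23191452026367)
```

View pics/w2.png

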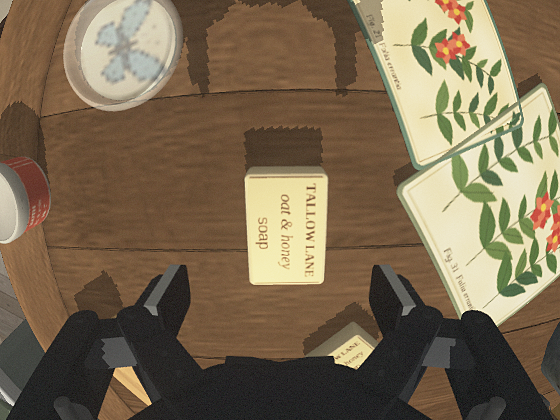

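```bash
python3 -m creep '[{"tx":0.025,"ty":0.0035,"tz":-0.0005,"wx":0,"wy":0.2,"wz":0.3,"claw":0},{"tx":0.05,"ty":0.0035,"tz":-0.0005,"wx":0,"wy":0.2,"wz":0.3,"claw":0},{"tx":0.069,"ty":0.0035,"tz":-0.0005,"wx":0,"wy":0.2,"wz":0.3,"claw":0},{"tx":0.069,"ty":0.0035,"tz":-0.0005,"wx":0,"wy":0.2,"wz":0.3,"claw":0},{"tx":0.069,"ty":0.0035,"tz":-0.0005,"wx":0,"wy":0.2,"wz":0.3,"claw":0}]'
python3 - <<'E'
from h import *
to((.681,.131,.024),-29.5)
E
```

```text
clock: 2.75
position: [0.6836, 0.131, 0.0288]
tool_rot: [2.232, 1.567, 0.149]
force: [0.5, 0.5, 0.5]
grip_width: 0.0852
t [ 0.0048 -0.0023  0.0012] w [ 0.17 -0.14 -0.18] q7 -0.45 pos [0.6836 0.131  0.0288]
```

```bash
python3 -m creep '[{"tx":0.005,"ty":-0.002,"tz":0.001,"wx":0,"wy":0,"wz":0,"claw":0},{"tx":0.005,"ty":-0.002,"tz":0.001,"wx":0,"wy":0,"wz":0,"claw":0.5},{"tx":0.005,"ty":-0.002,"tz":0.001,"wx":0,"wy":0,"wz":0,"claw":1},{"tx":0.005,"ty":-0.002,"tz":0.001,"wx":0,"wy":0,"wz":0,"claw":1},{"tx":0.005,"ty":-0.002,"tz":0.001,"wx":0,"wy":0,"wz":0,"claw":1},{"tx":0.005,"ty":-0.002,"tz":0.001,"wx":0,"wy":0,"wz":0,"claw":1}]' 30
python3 - <<'E'
from h import *
to((.681,.131,.024),-29.5)
E
```

```text
clock: 3.35
position: [0.6816, 0.1311, 0.0245]
tool_rot: [2.263, 1.566, 0.18]
force: [-2.3, 0.3, 7.5]
grip_width: 0.0513
t [ 0.0005 -0.0005  0.0004] w [ 0.18 -0.17 -0.2 ] q7 -0.45 pos [0.6816 0.1311 0.0245]
```

```bash
python3 -m creep '[{"tx":-0.02,"ty":0,"tz":0,"wx":0,"wy":0,"wz":0,"claw":1},{"tx":-0.06,"ty":0,"tz":0,"wx":0,"wy":0,"wz":0,"claw":1},{"tx":-0.1,"ty":0,"tz":0,"wx":0,"wy":0,"wz":0,"claw":1},{"tx":-0.14,"ty":0,"tz":0,"wx":0,"wy":0,"wz":0,"claw":1},{"tx":-0.16,"ty":0,"tz":0,"wx":0,"wy":0,"wz":0,"claw":1}]'
python3 - <<'E'
from h import *
to((.52,.05,.2),5.5)
E
```

```text
clock: 3.85
position: [0.682, 0.1308, 0.1898]
tool_rot: [2.29, 1.562, 0.207]
force: [0.5, -0.3, -0.8]
grip_width: 0.0515
t [-0.0118 -0.1015  0.1497] w [-34.85  -0.21  -0.49] q7 -0.51 pos [0.682  0.1308 0.1898]
```

```bash
python3 -m creep '[{"tx":0,"ty":-0.02,"tz":0.03,"wx":-7,"wy":0,"wz":0,"claw":1},{"tx":-0.01,"ty":-0.04,"tz":0.06,"wx":-14,"wy":0,"wz":0,"claw":1},{"tx":-0.01,"ty":-0.06,"tz":0.09,"wx":-21,"wy":0,"wz":0,"claw":1},{"tx":-0.01,"ty":-0.08,"tz":0.12,"wx":-28,"wy":-0.2,"wz":-0.5,"claw":1},{"tx":-0.01,"ty":-0.1,"tz":0.15,"wx":-35,"wy":-0.2,"wz":-0.5,"claw":1},{"tx":-0.01,"ty":-0.1,"tz":0.15,"wx":-35,"wy":-0.2,"wz":-0.5,"claw":1},{"tx":-0.01,"ty":-0.1,"tz":0.15,"wx":-35,"wy":-0.2,"wz":-0.5,"claw":1}]'
python3 - <<'E'
from h import *
to((.52,.05,.2),5.5)
for n in ('wrist','scene','side'):
    c=bot.get_calibration(n); np.savez(n+'3.npz',**c); cv2.imwrite(f'pics/{n}3.png',bot.grab_frame(n))
E
```

```text
clock: 4.55
position: [0.5214, 0.0487, 0.1997]
tool_rot: [2.077, 1.569, 0.603]
force: [-0.2, 0.3, -1.1]
grip_width: 0.0512
t [-0.0003 -0.0012 -0.0015] w [ 0.06 -0.05 -0.1 ] q7 0.08 pos [0.5214 0.0487 0.1997]
```

View pics/wrist3.png

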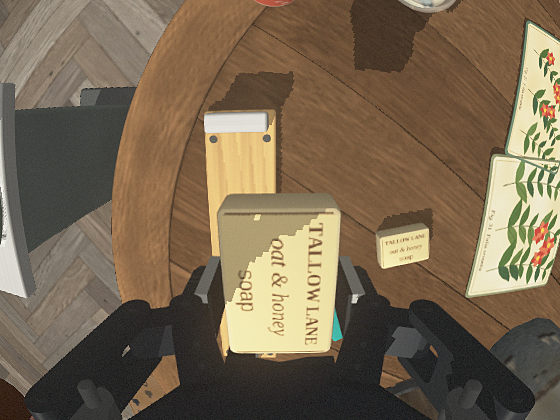

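View pics/side3.png

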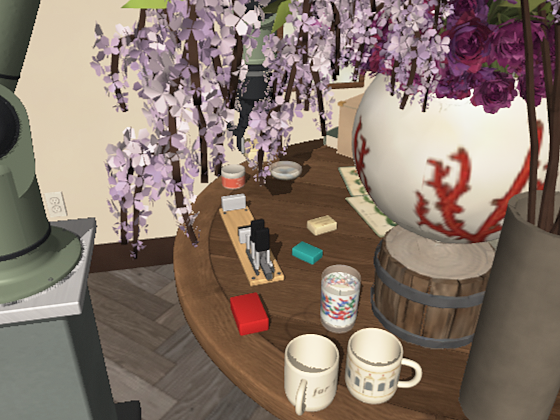

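The wrist view shows the bar held, and the fixed jaw's top at (237,122) with the bed edges at x≈206 and x≈276. I'll enlarge the jaw area.

```bash
python3 - <<'E'
from h import *
im=cv2.imread('pics/wrist3.png')
cv2.imwrite('pics/w3c.png',cv2.resize(im[95:215,190:300],None,fx=5,fy=5,interpolation=cv2.INTER_CUBIC))
im=cv2.imread('pics/side3.png')
cv2.imwrite('pics/s3c.png',cv2.resize(im[185:295,205:295],None,fx=5,fy=5,interpolation=cv2.INTER_CUBIC))
E
```

```text
(no output)
```

View pics/w3c.png

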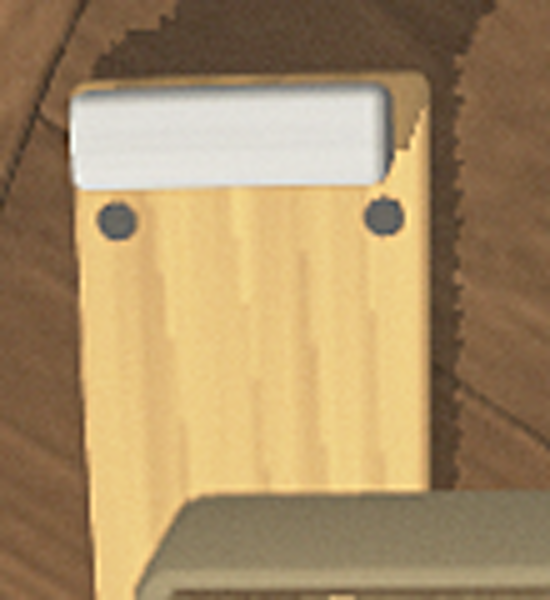

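View pics/s3c.png

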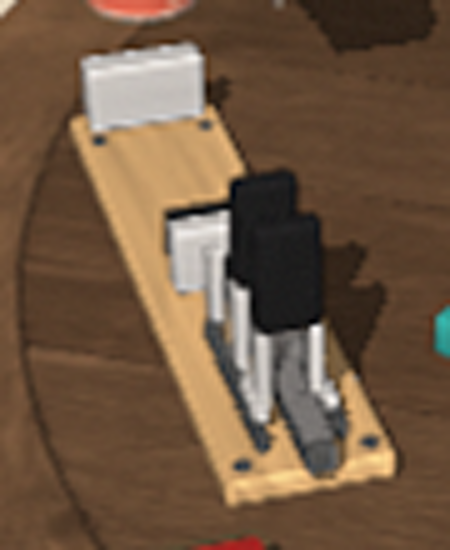

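```bash
python3 - <<'E'
from h import *
c=dict(np.load('wrist3.npz')); print('cam',(-c['R'].T@c['t']).round(3))
f=lambda p:np.array(p)/5+[190,95]
print('jaw z45',plane(fray(c,f([(70,90),(388,85),(386,182),(78,190)])),.045).round(4))
print('bottom at z12',plane(fray(c,f([(386,182),(78,190)])),.012).round(4))
print('bed L R',plane(fray(c,f([(78,200),(98,580),(430,100),(429,485)])),.012).round(4))
print('far corners',plane(fray(c,f([(72,82),(428,72)])),.012).round(4))
print('screws',plane(fray(c,f([(117,220),(384,216)])),.012).round(4))
s=dict(np.load('side3.npz')); g=lambda p:np.array(p)/5+[205,185]
print('side screws',plane(ray(s,g([(99,139),(205,124),(242,465),(370,441)])),.012).round(4))
E
```

```text
cam [0.514 0.125 0.326]
jaw z45 [[0.449  0.118  0.045 ]
 [0.5041 0.1228 0.045 ]
 [0.5053 0.106  0.045 ]
 [0.4517 0.1005 0.045 ]]
bottom at z12 [[0.5044 0.1038 0.012 ]
 [0.4444 0.0976 0.012 ]]
bed L R [[0.4445 0.0957 0.012 ]
 [0.4523 0.0182 0.012 ]
 [0.5113 0.1204 0.012 ]
 [0.5183 0.0446 0.012 ]]
far corners [[0.4417 0.1188 0.012 ]
 [0.5104 0.1258 0.012 ]]
screws [[0.4526 0.0922 0.012 ]
 [0.5046 0.0972 0.012 ]]
side screws [[ 0.453   0.0921  0.012 ]
 [ 0.5044  0.0961  0.012 ]
 [ 0.4782 -0.1692  0.012 ]
 [ 0.5304 -0.1642  0.012 ]]
```

```bash
python3 - <<'E'
from h import *
c=dict(np.load('wrist3.npz'))
P=plane(fray(c,[(219,207),(341,207),(331,354),(232,352)]),.2012); print(P.round(4),P.mean(0).round(4))
print(np.degrees(np.arctan2(*(P[0]-P[3])[[1,0]])),np.degrees(np.arctan2(*(P[1]-P[2])[[1,0]])))
to((.4821,.0571,.1),5.6)
E
```

```text
[[0.4931 0.0846 0.2012]
 [0.5425 0.0894 0.2012]
 [0.5516 0.0111 0.2012]
 [0.501  0.0078 0.2012]] [0.5221 0.0482 0.2012]
95.89702612151098 96.63025408514744
t [ 0.0986 -0.039  -0.0115] w [ 0.03 -0.02 -0.04] q7 0.08 pos [0.522  0.0494 0.1986]
```

```bash
python3 -m creep '[{"tx":0.02,"ty":-0.02,"tz":-0.006,"wx":0,"wy":0,"wz":0,"claw":1},{"tx":0.06,"ty":-0.039,"tz":-0.0115,"wx":0,"wy":0,"wz":0,"claw":1},{"tx":0.098,"ty":-0.039,"tz":-0.0115,"wx":0,"wy":0,"wz":0,"claw":1},{"tx":0.118,"ty":-0.039,"tz":-0.0115,"wx":0,"wy":0,"wz":0,"claw":1},{"tx":0.118,"ty":-0.039,"tz":-0.0115,"wx":0,"wy":0,"wz":0,"claw":1}]'
python3 - <<'E'
from h import *
to((.4821,.0571,.0375),5.6)
cv2.imwrite('pics/w4.png',bot.grab_frame('wrist'))
E
```

```text
clock: 5.2
position: [0.4813, 0.0571, 0.0784]
tool_rot: [-1.393, 1.568, -2.865]
force: [0.2, -0.5, -0.6]
grip_width: 0.0512
t [0.0408 0.001  0.0001] w [0.03 0.03 0.18] q7 0.13 pos [0.4813 0.0571 0.0784]
```

View pics/w4.png

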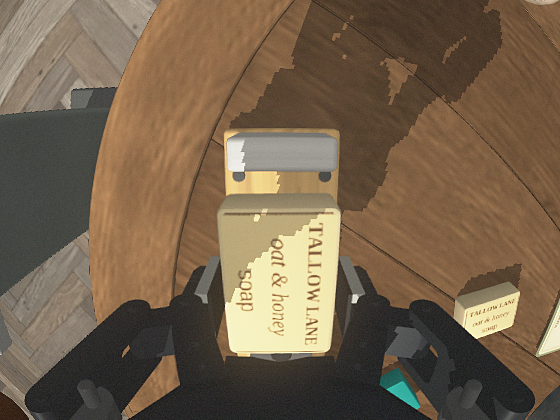

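The bar hangs centred above the bed: soap x 219–340, jaw 227–337. I'm lowering it now.

```bash
python3 -m creep '[{"tx":0.015,"ty":0.001,"tz":0,"wx":0,"wy":0,"wz":0,"claw":1},{"tx":0.03,"ty":0.001,"tz":0,"wx":0,"wy":0,"wz":0,"claw":1},{"tx":0.038,"ty":0.001,"tz":0,"wx":0,"wy":0,"wz":0,"claw":1},{"tx":0.041,"ty":0.001,"tz":0,"wx":0,"wy":0,"wz":0,"claw":1},{"tx":0.041,"ty":0.001,"tz":0,"wx":0,"wy":0,"wz":0,"claw":1},{"tx":0.041,"ty":0.001,"tz":0,"wx":0,"wy":0,"wz":0,"claw":1}]'
python3 - <<'E'
from h import *
to((.4821,.0571,.0375),5.6); cv2.imwrite('pics/w5.png',bot.grab_frame('wrist'))
E
```

```text
clock: 5.85
position: [0.4834, 0.0572, 0.0396]
tool_rot: [-1.08, 1.57, -2.553]
force: [-0.6, -0.5, -1.7]
grip_width: 0.0513
t [ 0.0021 -0.0013 -0.    ] w [0.01 0.01 0.02] q7 0.16 pos [0.4834 0.0572 0.0396]
```

View pics/w5.png

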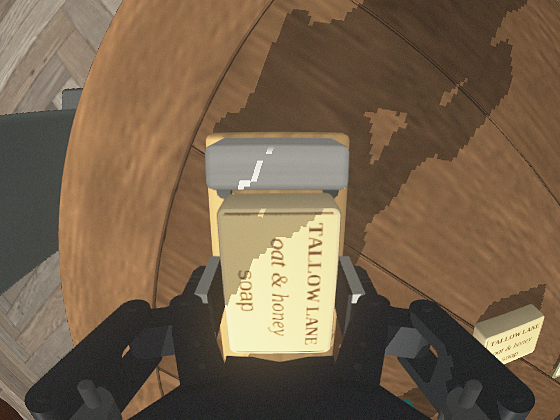

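```bash
python3 -m creep '[{"tx":0.002,"ty":-0.001,"tz":0,"wx":0,"wy":0,"wz":0,"claw":1},{"tx":0.003,"ty":-0.001,"tz":0,"wx":0,"wy":0,"wz":0,"claw":1},{"tx":0.003,"ty":-0.001,"tz":0,"wx":0,"wy":0,"wz":0,"claw":1}]'
```

```text
clock: 6.2
position: [0.4824, 0.0571, 0.0366]
tool_rot: [-1.054, 1.57, -2.526]
force: [0.4, 0.1, -0.5]
grip_width: 0.0514
```

```bash
python3 -m creep '[{"tx":0,"ty":0,"tz":0,"wx":0,"wy":0,"wz":0,"claw":0.3},{"tx":0,"ty":0,"tz":0,"wx":0,"wy":0,"wz":0,"claw":0.1},{"tx":0,"ty":0,"tz":0,"wx":0,"wy":0,"wz":0,"claw":0},{"tx":0,"ty":0,"tz":0,"wx":0,"wy":0,"wz":0,"claw":0},{"tx":-0.03,"ty":0,"tz":0,"wx":0,"wy":0,"wz":0,"claw":0},{"tx":-0.07,"ty":0,"tz":0,"wx":0,"wy":0,"wz":0,"claw":0},{"tx":-0.11,"ty":0,"tz":0,"wx":0,"wy":0,"wz":0,"claw":0},{"tx":-0.15,"ty":0,"tz":0,"wx":0,"wy":0,"wz":0,"claw":0}]'
python3 - <<'E'
from h import *
c=bot.get_calibration('wrist'); np.savez('w6.npz',**c); cv2.imwrite('pics/w6.png',bot.grab_frame('wrist'))
to((.5,-.126,.2),5.6)
E
```

```text
clock: 7.0
position: [0.4821, 0.057, 0.1881]
tool_rot: [-1.164, 1.57, -2.637]
force: [0.6, 1.2, -0.2]
grip_width: 0.0857
t [-0.0067 -0.0021  0.1837] w [-0.05 -0.06 -0.34] q7 0.06 pos [0.4843 0.057  0.1935]
```

View pics/w6.png

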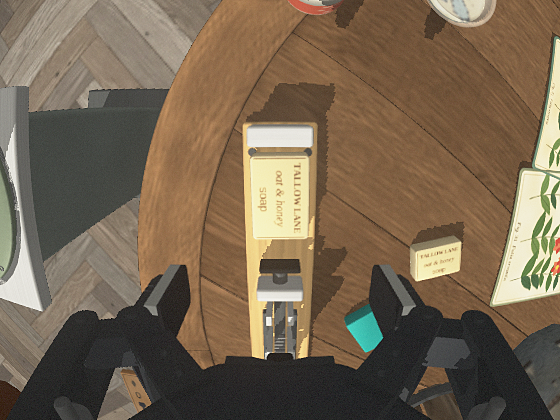

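The soap lies on the bed, lengthwise and centred (278,198), and has been let go. The sliding jaw's top is at about (281,285) and the black pad at (281,266). Now I'll measure these.

```bash
python3 - <<'E'
from h import *
im=cv2.imread('pics/w6.png')
cv2.imwrite('pics/w6c.png',cv2.resize(im[115:365,225:335],None,fx=2.4*1.6,fy=2.4,interpolation=cv2.INTER_CUBIC))
cv2.imwrite('pics/w6c.png',cv2.resize(im[245:365,230:335],None,fx=5,fy=5,interpolation=cv2.INTER_CUBIC))
c=dict(np.load('w6.npz')); hsv=cv2.cvtColor(im,cv2.COLOR_BGR2HSV)
C=np.array([.4905,-.0285]); a=np.deg2rad(-84.4); ex=np.array([np.cos(a),np.sin(a)]); ey=np.array([-ex[1],ex[0]])
cl=lambda P:np.c_[(P[:,:2]-C)@ex,(P[:,:2]-C)@ey]*1000
print('soap',cl(plane(fray(c,[(250,157),(310,157),(312,239),(253,240)]),.038)).round(1))
print('jawtop fixed',cl(plane(fray(c,[(248,129),(313,126),(312,146),(249,149)]),.045)).round(1))
E
```

```text
soap [[-122.7  -25.5]
 [-122.8   25.9]
 [ -46.9   29.9]
 [ -45.9  -24.7]]
jawtop fixed [[-147.3  -26.2]
 [-149.9   27.4]
 [-133.1   26.8]
 [-130.5  -25.6]]
```

View pics/w6c.png

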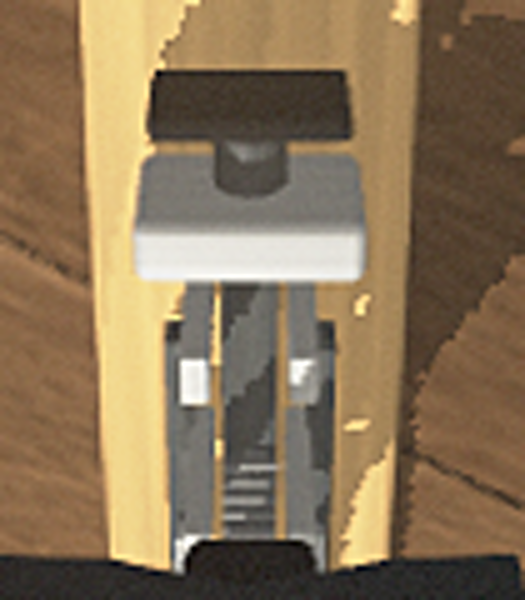

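```bash
cat >> h.py <<'E'
C=np.array([.4905,-.0285]); _a=np.deg2rad(-84.4); ex=np.array([np.cos(_a),np.sin(_a)]); ey=np.array([-ex[1],ex[0]])
cl=lambda P:np.c_[(P[:,:2]-C)@ex,(P[:,:2]-C)@ey]*1000
def wc(x,y,z): 
    p=C+ex*x/1000+ey*y/1000; return np.array([p[0],p[1],z])
E
python3 - <<'E'
from h import *
c=dict(np.load('w6.npz')); f=lambda p:np.array(p)/5+[230,245]
print('pad front top',cl(plane(fray(c,f([(155,70),(345,70)])),.038)).round(1))
print('jaw top front/back',cl(plane(fray(c,f([(250,232),(250,281),(135,255),(365,255)])),.045)).round(1))
print('handle top',cl(plane(fray(c,f([(190,545),(315,545)])),.106)).round(1))
for y in (5.6,): to(wc(140,0,.2),y)
E
```

```text
pad front top [[-26.4 -17.6]
 [-26.4  18.3]]
jaw top front/back [[  5.3   0.4]
 [ 16.8   0.4]
 [ 10.9 -22.1]
 [ 10.8  22.8]]
handle top [[31.7 -9.8]
 [31.7 11.4]]
t [-0.0068 -0.002   0.2257] w [-0.05 -0.06 -0.34] q7 0.06 pos [0.4843 0.057  0.1935]
```

```bash
python3 -m creep '[{"tx":0,"ty":0,"tz":0.04,"wx":0,"wy":0,"wz":0,"claw":0.5},{"tx":-0.006,"ty":-0.001,"tz":0.08,"wx":0,"wy":0,"wz":-0.3,"claw":1},{"tx":-0.006,"ty":-0.002,"tz":0.12,"wx":0,"wy":0,"wz":-0.3,"claw":1},{"tx":-0.006,"ty":-0.002,"tz":0.16,"wx":0,"wy":0,"wz":-0.3,"claw":1},{"tx":-0.006,"ty":-0.002,"tz":0.2,"wx":0,"wy":0,"wz":-0.3,"claw":1},{"tx":-0.006,"ty":-0.002,"tz":0.226,"wx":0,"wy":0,"wz":-0.3,"claw":1},{"tx":-0.006,"ty":-0.002,"tz":0.226,"wx":0,"wy":0,"wz":-0.3,"claw":1}]'
python3 - <<'E'
from h import *
to(wc(145,0,.092),5.6)
c=bot.get_calibration('wrist'); np.savez('w7.npz',**c); cv2.imwrite('pics/w7.png',bot.grab_frame('wrist'))
E
```

```text
clock: 7.75
position: [0.5037, -0.1719, 0.1993]
tool_rot: [1.026, 1.57, -0.453]
force: [0.2, 0.1, 0.3]
grip_width: 0.0
t [0.1073 0.0007 0.0009] w [-0.32  0.02 -0.04] q7 0.53 pos [ 0.5037 -0.1719  0.1993]
```

View pics/w7.png

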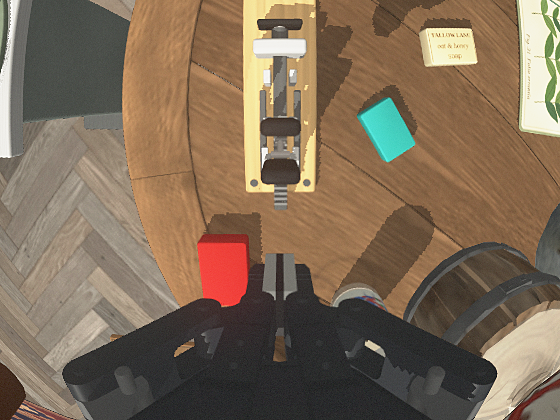

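The wrist view shows the trigger top at (281,170), the handle top at (281,127), the jaw block at (279,47) and the pad at (279,24). The closed fingers sit behind the trigger, with the red soap and the candle clear of them.

```bash
python3 - <<'E'
from h import *
c=dict(np.load('w7.npz')); im=cv2.imread('pics/w7.png')
cv2.imwrite('pics/w7c.png',cv2.resize(im[5:215,225:335],None,fx=2.8*1.7,fy=2.8,interpolation=cv2.INTER_CUBIC))
print(cl(plane(fray(c,[(263,160),(298,160),(280,160),(263,120),(299,120),(280,118),(280,135)]),.106)).round(1))
o=-c['R'].T@c['t']; o2=o+wc(140,0,.092)-bot.observe()['position']
c['t']=-c['R']@o2
print('pred after lowering: mark,pad,trigger',proj(c,[wc(10,0,.045),wc(-26,0,.038),wc(121,0,.106)],True).round(0), o2)
S=bot.get_calibration('scene'); print(proj(S,[wc(10,0,.045),wc(-26,0,.038),wc(121,0,.106)]).round(0))
E
```

```text
[[ 1.011e+02 -1.190e+01]
 [ 1.012e+02  1.200e+01]
 [ 1.012e+02 -3.000e-01]
 [ 7.380e+01 -1.150e+01]
 [ 7.390e+01  1.250e+01]
 [ 7.250e+01 -1.000e-01]
 [ 8.400e+01 -2.000e-01]]
pred after lowering: mark,pad,trigger [[279.  10.]
 [279. -42.]
 [280. 259.]] [ 0.49684076 -0.09347988  0.21863124]
[[267. 249.]
 [254. 246.]
 [313. 243.]]
```

View pics/w7c.png

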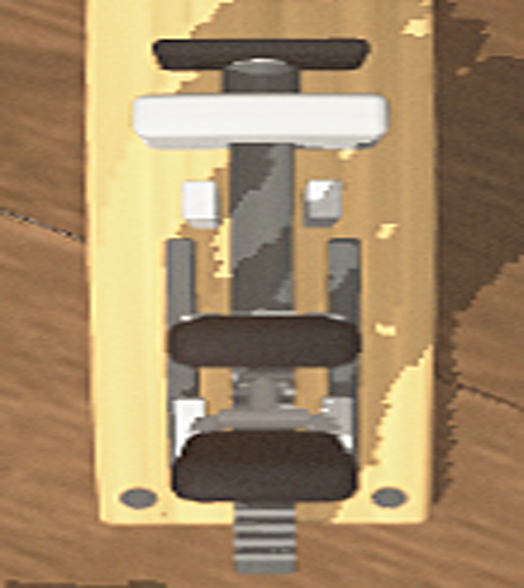

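```bash
python3 -m creep '[{"tx":0.04,"ty":0.001,"tz":0.002,"wx":-0.3,"wy":0,"wz":0,"claw":1},{"tx":0.08,"ty":0.001,"tz":0.003,"wx":-0.3,"wy":0,"wz":0,"claw":1},{"tx":0.101,"ty":0.001,"tz":0.003,"wx":-0.3,"wy":0,"wz":0,"claw":1},{"tx":0.101,"ty":0.001,"tz":0.003,"wx":-0.3,"wy":0,"wz":0,"claw":1},{"tx":0.101,"ty":0.001,"tz":0.003,"wx":-0.3,"wy":0,"wz":0,"claw":1}]' 40
python3 - <<'E'
from h import *
to(wc(145,0,.098),5.6)
for n in ('wrist','scene','side'):
    c=bot.get_calibration(n); np.savez(n+'8.npz',**c); cv2.imwrite(f'pics/{n}8.png',bot.grab_frame(n))
a=cv2.imread('pics/wrist8.png');b=cv2.imread('pics/scene8.png')[180:300,200:360];d=cv2.imread('pics/side8.png')[170:290,190:350]
cv2.imwrite('pics/m8.png',np.vstack([cv2.resize(a,(400,300)),cv2.resize(b,(400,300),interpolation=2)]))
cv2.imwrite('pics/m8b.png',np.hstack([cv2.resize(b,(400,300),interpolation=2),cv2.resize(d,(400,300),interpolation=2)]))
E
```

```text
clock: 8.3
position: [0.5053, -0.172, 0.0986]
tool_rot: [2.907, 1.57, 1.436]
force: [0.2, 0.5, 0.4]
grip_width: 0.0002
t [ 0.0006 -0.0007  0.0008] w [ 0.12 -0.05 -0.01] q7 0.6 pos [ 0.5053 -0.172   0.0986]
```

View pics/wrist8.png

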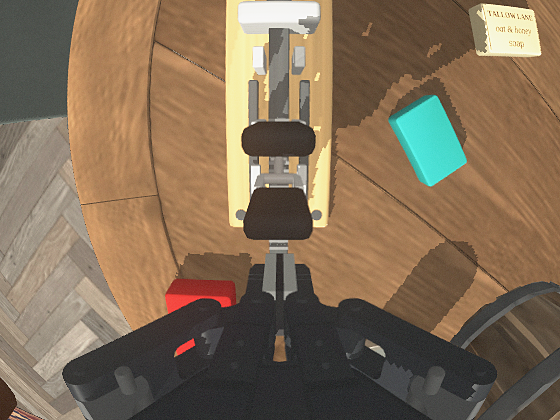

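View pics/m8b.png

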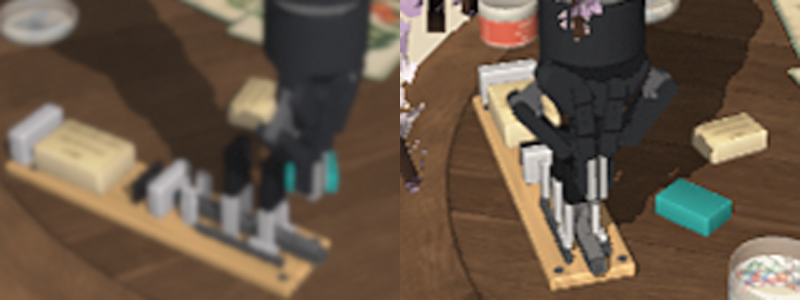

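The scene camera sees the soap, pad and jaw block clearly, and the wrist view sees the jaw block (279,15) and the trigger (279,212). Now I'll push on the trigger's back with the closed fingers.

```bash
python3 -m creep '[{"tx":0,"ty":0,"tz":-0.006,"wx":0,"wy":0,"wz":0,"claw":1},{"tx":0,"ty":0,"tz":-0.012,"wx":0,"wy":0,"wz":0,"claw":1},{"tx":0,"ty":0,"tz":-0.012,"wx":0,"wy":0,"wz":0,"claw":1},{"tx":0,"ty":0,"tz":-0.012,"wx":0,"wy":0,"wz":0,"claw":1}]' 40
python3 -m creep '[{"tx":0,"ty":0,"tz":-0.003,"wx":0,"wy":0,"wz":0,"claw":1},{"tx":0,"ty":0,"tz":-0.006,"wx":0,"wy":0,"wz":0,"claw":1},{"tx":0,"ty":0,"tz":-0.006,"wx":0,"wy":0,"wz":0,"claw":1},{"tx":0,"ty":0,"tz":-0.006,"wx":0,"wy":0,"wz":0,"claw":1}]'
cat > look.py <<'E'
from h import *
import sys
n=sys.argv[1]; st=bot.observe(); print('tcp clamp',cl(st['position'][None])[0].round(1),'z',st['position'][2].round(4),'F along x',np.round(st['force'][:2]@ex,1),'fz',st['force'][2].round(1),'clk',st['clock'])
c=bot.get_calibration('wrist'); np.savez(f'wr{n}.npz',**c); a=bot.grab_frame('wrist'); cv2.imwrite(f'pics/wr{n}.png',a)
b=bot.grab_frame('scene'); cv2.imwrite(f'pics/sc{n}.png',b)
A=cv2.resize(a[:260,200:360],None,fx=2.2,fy=2.2,interpolation=2); B=cv2.resize(b[215:300,200:340],None,fx=3.1,fy=3.1,interpolation=2)
h=600; K=np.zeros((h,800,3),np.uint8); K[:A.shape[0],:A.shape[1]]=A; K[:B.shape[0],360:360+B.shape[1]]=B[:,:440]; cv2.imwrite(f'pics/L{n}.png',K)
E
python3 look.py 1
```

```text
clock: 8.85
position: [0.5048, -0.1601, 0.0997]
tool_rot: [1.65, 1.568, 0.18]
force: [-0.0, 0.6, -0.6]
grip_width: 0.0001
clock: 9.25
position: [0.5042, -0.1543, 0.0997]
tool_rot: [1.585, 1.568, 0.114]
force: [0.2, -2.3, 1.5]
grip_width: 0.0002
tcp clamp [126.5   1.4] z 0.0997 F along x 2.3 fz 1.5 clk 9.25
```

View pics/L1.png

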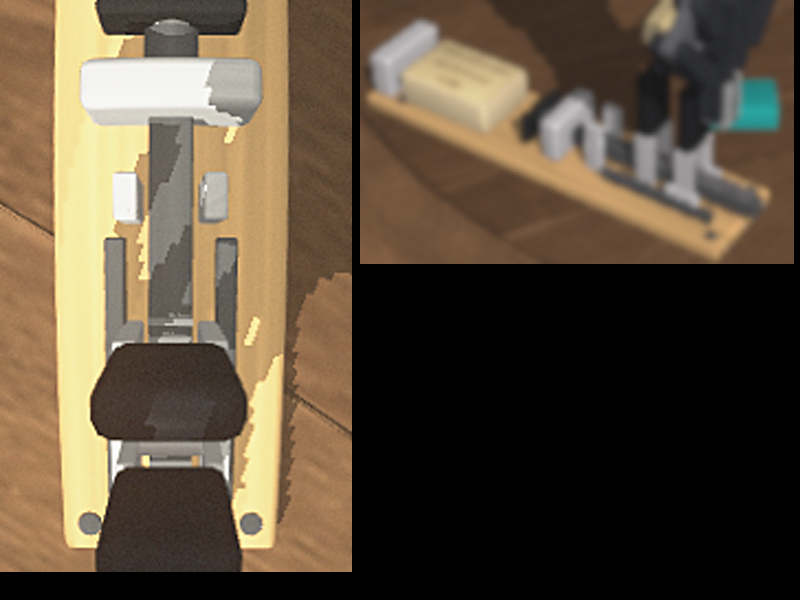

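Contact has been made with the trigger at 2.3 N, and the jaw is not yet moving. I'll push on for the first stroke.

```bash
python3 -m creep '[{"tx":0,"ty":0,"tz":-0.003,"wx":0,"wy":0,"wz":0,"claw":1},{"tx":0,"ty":0,"tz":-0.006,"wx":0,"wy":0,"wz":0,"claw":1},{"tx":0,"ty":0,"tz":-0.009,"wx":0,"wy":0,"wz":0,"claw":1},{"tx":0,"ty":0,"tz":-0.012,"wx":0,"wy":0,"wz":0,"claw":1},{"tx":0,"ty":0,"tz":-0.012,"wx":0,"wy":0,"wz":0,"claw":1},{"tx":0,"ty":0,"tz":-0.012,"wx":0,"wy":0,"wz":0,"claw":1}]'
python3 look.py 2
```

```text
clock: 9.95
position: [0.5032, -0.144, 0.0998]
tool_rot: [1.036, 1.567, -0.436]
force: [1.3, -12.7, -0.9]
grip_width: 0.0001
tcp clamp [116.1   1.4] z 0.0998 F along x 12.8 fz -0.9 clk 9.95
```

View pics/L2.png

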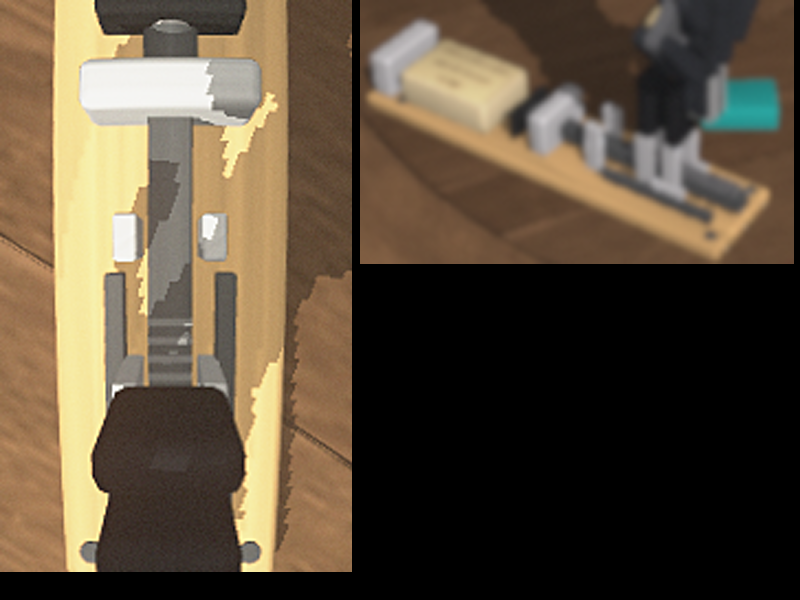

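```bash
cat >> h.py <<'E'
def jawx(img,c):
    g=cv2.cvtColor(img,cv2.COLOR_BGR2HSV); out=[]
    for col in range(246,262):
        m=(g[:140,col,1]<45)&(g[:140,col,2]>150)
        r=np.flatnonzero(m)
        if len(r)<8: continue
        runs=np.split(r,np.flatnonzero(np.diff(r)>1)+1); q=runs[0] if len(runs[0])>=8 else max(runs,key=len)
        out.append((col,q[0]-.5,q[-1]+.5))
    o=np.array(out)
    f=cl(plane(fray(c,o[:,[0,1]]),.045))[:,0]; b=cl(plane(fray(c,o[:,[0,2]]),.045))[:,0]
    return np.median(f),np.median(b),np.median(o[:,1]),len(o)
E
cat >> look.py <<'E'
print('jaw front edge, back, row', np.round(jawx(a,c),1))
E
python3 - <<'E'
from h import *
for w,n in (('wrist8','wrist8'),('wr1','wr1'),('wr2','wr2'),('w7','w7')):
    print(n,np.round(jawx(cv2.imread(f'pics/{n}.png'),dict(np.load(w+'.npz'))),2))
E
```

```text
wrist8 [ 3.96 23.91  0.5  16.  ]
wr1 [ 1.54 19.39 26.   16.  ]
wr2 [-8.42  9.12 26.5  16.  ]
w7 [ 4.07 21.09 38.5   9.  ]
```

```bash
python3 -m creep '[{"tx":0,"ty":0,"tz":0.004,"wx":0,"wy":0,"wz":0,"claw":1},{"tx":0,"ty":0,"tz":0.008,"wx":0,"wy":0,"wz":0,"claw":1},{"tx":0,"ty":0,"tz":0.012,"wx":0,"wy":0,"wz":0,"claw":1},{"tx":0,"ty":0,"tz":0.017,"wx":0,"wy":0,"wz":0,"claw":1},{"tx":0,"ty":0,"tz":0.017,"wx":0,"wy":0,"wz":0,"claw":1},{"tx":0,"ty":0,"tz":0.017,"wx":0,"wy":0,"wz":0,"claw":1}]'
python3 look.py 3
```

```text
clock: 10.65
position: [0.5048, -0.1608, 0.0998]
tool_rot: [1.11, 1.567, -0.363]
force: [-0.1, -0.6, -0.1]
grip_width: -0.0003
tcp clamp [133.    1.3] z 0.0998 F along x 0.5 fz -0.1 clk 10.65
jaw front edge, back, row [-8.  11.4 -0.5 16. ]
```

View pics/L3.png

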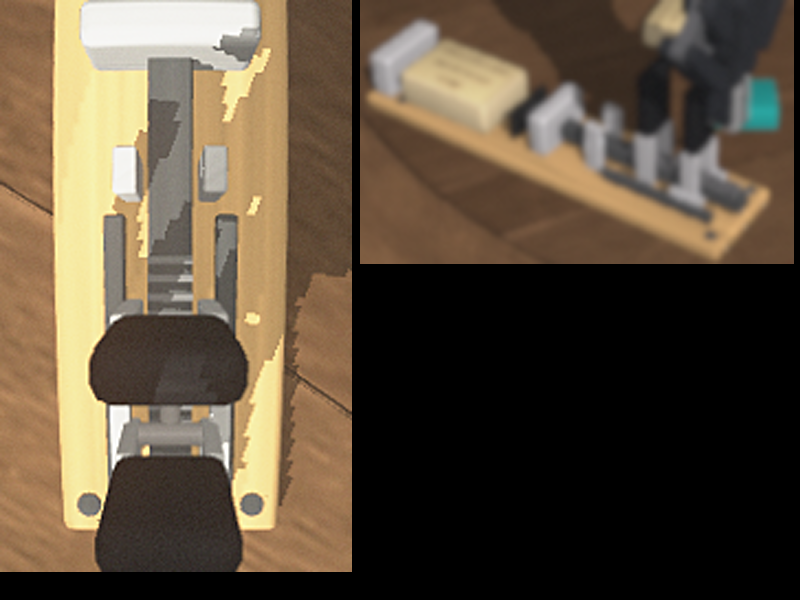

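The trigger sprang back and the jaw stayed. Second stroke.

```bash
python3 -m creep '[{"tx":0,"ty":0,"tz":-0.005,"wx":0,"wy":0,"wz":0,"claw":1},{"tx":0,"ty":0,"tz":-0.009,"wx":0,"wy":0,"wz":0,"claw":1},{"tx":0,"ty":0,"tz":-0.012,"wx":0,"wy":0,"wz":0,"claw":1},{"tx":0,"ty":0,"tz":-0.015,"wx":0,"wy":0,"wz":0,"claw":1},{"tx":0,"ty":0,"tz":-0.018,"wx":0,"wy":0,"wz":0,"claw":1},{"tx":0,"ty":0,"tz":-0.019,"wx":0,"wy":0,"wz":0,"claw":1},{"tx":0,"ty":0,"tz":-0.019,"wx":0,"wy":0,"wz":0,"claw":1}]'
python3 look.py 4
```

```text
clock: 11.45
position: [0.5032, -0.1439, 0.1]
tool_rot: [0.731, 1.564, -0.743]
force: [0.8, -18.0, -4.4]
grip_width: 0.0002
tcp clamp [116.    1.4] z 0.1 F along x 18.0 fz -4.4 clk 11.45
jaw front edge, back, row [-18.6   0.5   9.5  16. ]
```

View pics/L4.png

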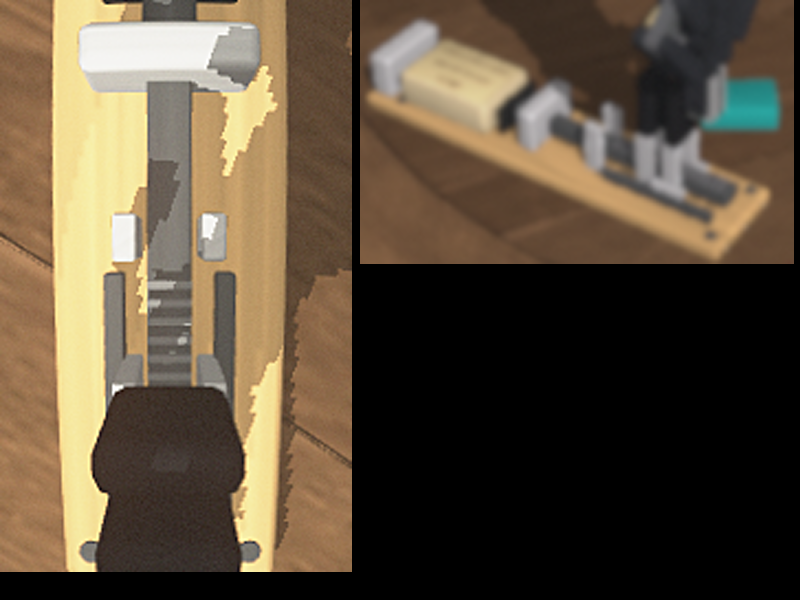

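The trigger stop is at TCP 116.0 (18 N) and the jaw moved 10.2 mm. The pad is now about at the soap, which has a small gap left to the fixed jaw. I'll release for the third stroke.

```bash
python3 -m creep '[{"tx":0,"ty":0,"tz":0.004,"wx":0,"wy":0,"wz":0,"claw":1},{"tx":0,"ty":0,"tz":0.008,"wx":0,"wy":0,"wz":0,"claw":1},{"tx":0,"ty":0,"tz":0.012,"wx":0,"wy":0,"wz":0,"claw":1},{"tx":0,"ty":0,"tz":0.017,"wx":0,"wy":0,"wz":0,"claw":1},{"tx":0,"ty":0,"tz":0.017,"wx":0,"wy":0,"wz":0,"claw":1},{"tx":0,"ty":0,"tz":0.017,"wx":0,"wy":0,"wz":0,"claw":1}]'
python3 -m creep '[{"tx":0,"ty":0,"tz":-0.004,"wx":0,"wy":0,"wz":0,"claw":1},{"tx":0,"ty":0,"tz":-0.008,"wx":0,"wy":0,"wz":0,"claw":1},{"tx":0,"ty":0,"tz":-0.01,"wx":0,"wy":0,"wz":0,"claw":1},{"tx":0,"ty":0,"tz":-0.01,"wx":0,"wy":0,"wz":0,"claw":1},{"tx":0,"ty":0,"tz":-0.01,"wx":0,"wy":0,"wz":0,"claw":1}]'
python3 look.py 5
```

```text
clock: 12.15
position: [0.5048, -0.1606, 0.1]
tool_rot: [0.77, 1.564, -0.703]
force: [-0.4, 0.2, -0.6]
grip_width: 0.0002
clock: 12.65
position: [0.5038, -0.1505, 0.1]
tool_rot: [0.772, 1.564, -0.701]
force: [-0.8, -2.4, 1.2]
grip_width: 0.0005
tcp clamp [122.8   1.4] z 0.1 F along x 2.3 fz 1.2 clk 12.65
jaw front edge, back, row [-18.1  -1.7  -0.5  16. ]
```

View pics/L5.png

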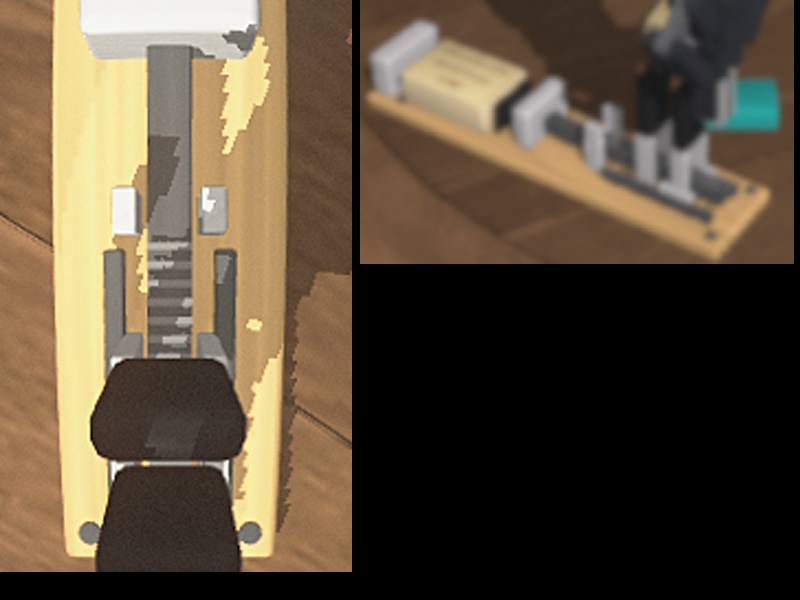

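```bash
python3 -m creep '[{"tx":0,"ty":0,"tz":-0.0015,"wx":0,"wy":0,"wz":0,"claw":1},{"tx":0,"ty":0,"tz":-0.003,"wx":0,"wy":0,"wz":0,"claw":1},{"tx":0,"ty":0,"tz":-0.003,"wx":0,"wy":0,"wz":0,"claw":1}]'
python3 look.py 6
```

```text
clock: 13.05
position: [0.5036, -0.1477, 0.1]
tool_rot: [0.767, 1.564, -0.707]
force: [-0.7, -2.9, 0.4]
grip_width: 0.0001
tcp clamp [119.9   1.4] z 0.1 F along x 2.9 fz 0.4 clk 13.05
jaw front edge, back, row [-21.   -4.5  -0.5  16. ]
```

View pics/L6.png

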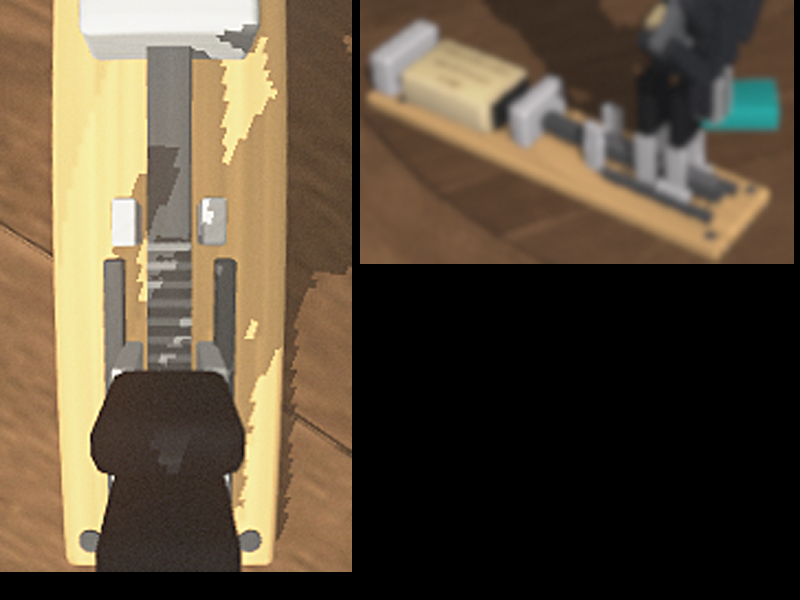

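```bash
python3 -m creep '[{"tx":0,"ty":0,"tz":-0.0015,"wx":0,"wy":0,"wz":0,"claw":1},{"tx":0,"ty":0,"tz":-0.003,"wx":0,"wy":0,"wz":0,"claw":1},{"tx":0,"ty":0,"tz":-0.0035,"wx":0,"wy":0,"wz":0,"claw":1},{"tx":0,"ty":0,"tz":-0.0035,"wx":0,"wy":0,"wz":0,"claw":1}]'
python3 look.py 7
python3 - <<'E'
from h import *
a=[cv2.resize(cv2.imread(f'pics/sc{i}.png')[215:270,200:280],None,fx=5,fy=5,interpolation=2) for i in (4,5,6,7)]
cv2.imwrite('pics/q7.png',np.vstack([np.hstack(a[:2]),np.hstack(a[2:])]))
E
```

```text
clock: 13.55
position: [0.5032, -0.1444, 0.1]
tool_rot: [0.752, 1.564, -0.722]
force: [-0.7, -4.7, 0.8]
grip_width: 0.0
tcp clamp [116.6   1.4] z 0.1 F along x 4.6 fz 0.8 clk 13.55
jaw front edge, back, row [-24.2  -7.8  -0.5  16. ]
```

View pics/q7.png

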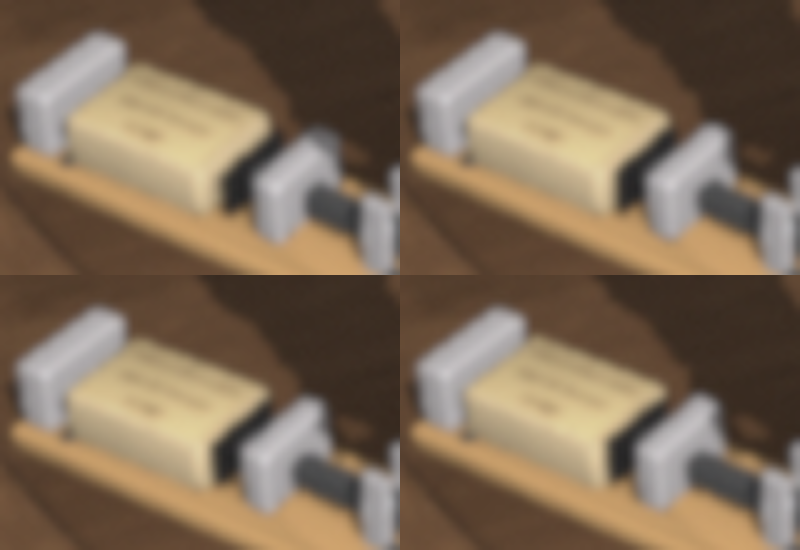

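```bash
python3 - <<'E'
from h import *
S=dict(np.load('scene8.npz'))
a=[cv2.resize(cv2.imread(f'pics/sc{i}.png')[x0:x0+45,y0:y0+60],None,fx=6.6,fy=6.6,interpolation=2) for i,x0,y0 in ((1,228,235),(3,226,232),(6,224,225),(7,224,225))]
cv2.imwrite('pics/q8.png',np.vstack([np.hstack(a[:2]),np.hstack(a[2:])]))
# px per mm along clamp x near pad
p=proj(S,[wc(-30,-20,.038),wc(-40,-20,.038)]);print((p[1]-p[0])/10)
E
```

```text
[-0.36579114 -0.1544943 ]
```

View pics/q8.png

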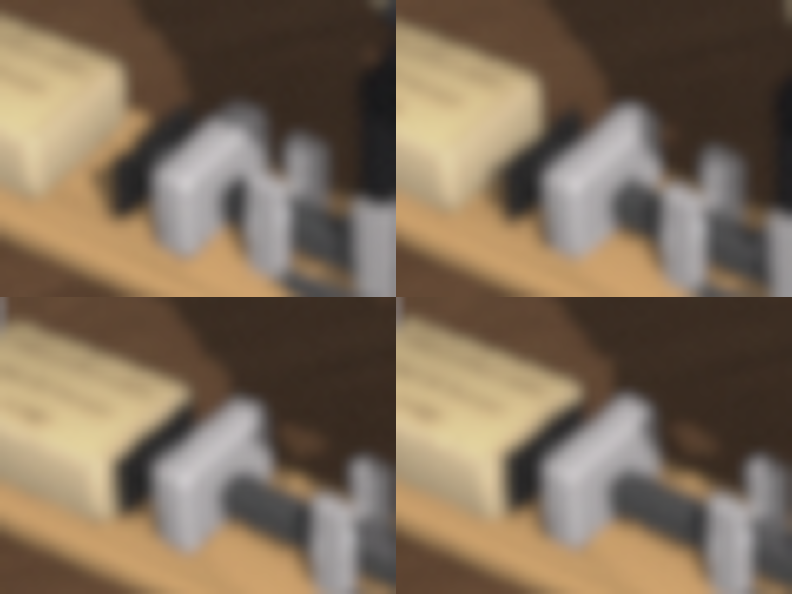

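The scene view is too coarse here (0.4 px/mm). The force of 4.6 N suggests the pad is barely pressed. I'll let go of the trigger and look from above.

```bash
python3 -m creep '[{"tx":0,"ty":0,"tz":0.005,"wx":0,"wy":0,"wz":0,"claw":1},{"tx":0,"ty":0,"tz":0.01,"wx":0,"wy":0,"wz":0,"claw":1},{"tx":0,"ty":0,"tz":0.018,"wx":0,"wy":0,"wz":0,"claw":1},{"tx":-0.03,"ty":0,"tz":0.02,"wx":0,"wy":0,"wz":0,"claw":1},{"tx":-0.07,"ty":0,"tz":0.02,"wx":0,"wy":0,"wz":0,"claw":1},{"tx":-0.1,"ty":0,"tz":0,"wx":0,"wy":0,"wz":0,"claw":1},{"tx":-0.1,"ty":0,"tz":-0.04,"wx":0,"wy":0,"wz":0,"claw":1},{"tx":-0.1,"ty":0,"tz":-0.08,"wx":0,"wy":0,"wz":0,"claw":1}]'
python3 -m creep '[{"tx":0,"ty":0,"tz":-0.04,"wx":0,"wy":0,"wz":0,"claw":1},{"tx":0,"ty":0,"tz":-0.06,"wx":0,"wy":0,"wz":0,"claw":1},{"tx":0,"ty":0,"tz":-0.06,"wx":0,"wy":0,"wz":0,"claw":1},{"tx":0,"ty":0,"tz":-0.06,"wx":0,"wy":0,"wz":0,"claw":1}]'
python3 look.py 9
```

```text
clock: 14.45
position: [0.4952, -0.0638, 0.2005]
tool_rot: [0.951, 1.563, -0.524]
force: [1.3, 0.1, -1.1]
grip_width: 0.0002
clock: 14.85
position: [0.4896, -0.0045, 0.2003]
tool_rot: [0.939, 1.563, -0.536]
force: [0.1, -0.8, 0.3]
grip_width: 0.0002
tcp clamp [-24.    1.5] z 0.2003 F along x 0.8 fz 0.3 clk 14.85
jaw front edge, back, row [-149.  -130.4   54.5   16. ]
```

View pics/wr9.png

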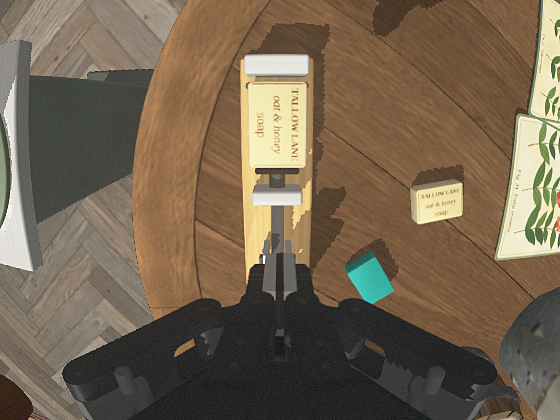

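```bash
python3 - <<'E'
from h import *
im=cv2.imread('pics/wr9.png')
cv2.imwrite('pics/w9c.png',cv2.resize(im[45:215,230:330],None,fx=3.5*1.6,fy=3.5,interpolation=cv2.INTER_CUBIC))
c=dict(np.load('wr9.npz'))
print(cl(plane(fray(c,[(280,r) for r in (54,74,76,84)]),.045)).round(1)[:,0])
E
```

```text
[-149.2 -131.5 -129.8 -122.8]
```

View pics/w9c.png

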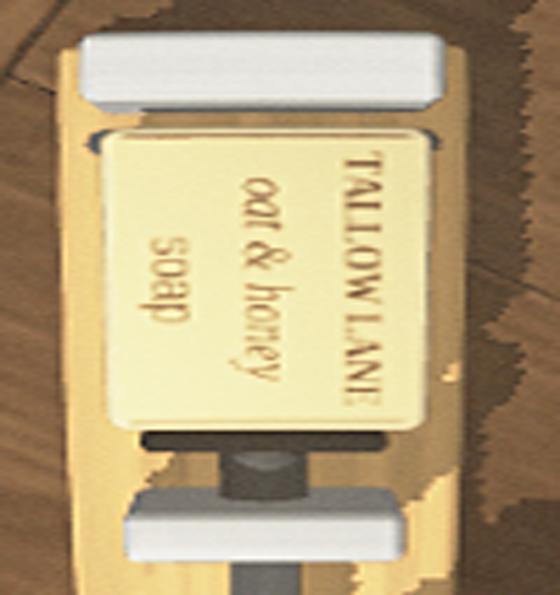

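```bash
python3 - <<'E'
from h import *
c=dict(np.load('wr9.npz')); r=lambda y:(277,45+y/3.5)
def X(y,z): return cl(plane(fray(c,[r(y)]),z))[0,0].round(1)
print('fixed face top',X(103,.045),'bottom edge of face',X(112,.018)); print('soap',X(127,.038),X(130,.038),X(430,.038),'jaw block top front/back',X(520,.045),X(562,.045),'pad back',X(451,.038))
E
```

```text
fixed face top -131.2 bottom edge of face -131.5
soap -125.8 -125.0 -48.3 jaw block top front/back -26.2 -15.0 pad back -42.8
```

```bash
python3 - <<'E'
from h import *
c=dict(np.load('w6.npz')); f=lambda p:np.array(p)/5+[230,245]
for y,z in ((70,.014),(70,.038),(140,.038)): print(y,z,cl(plane(fray(c,f([(250,y)])),z))[0,0].round(1))
c=dict(np.load('w7.npz')); g=lambda y:(279,5+y/2.8)
for y in (38,70,95,148): print('w7',y,cl(plane(fray(c,[g(y)]),.038))[0,0].round(1),cl(plane(fray(c,[g(y)]),.045))[0,0].round(1))
E
```

```text
70 0.014 -14.6
70 0.038 -26.5
140 0.038 -11.3
w7 38 -16.0 -14.0
w7 70 -5.1 -3.4
w7 95 3.2 4.8
w7 148 20.6 21.7
```

From above: the soap spans -125.5 to -48.3, and in the same frame the fixed face is at -131.3, leaving a 5–6 mm gap. The pad is just touching the soap and not pressed. About 7 mm more travel reaches contact, then 5 mm of squeeze. Next come a short stroke (about 5.5 mm) and a controlled final one.

```bash
python3 -m creep '[{"tx":0,"ty":0,"tz":0.045,"wx":0,"wy":0,"wz":0,"claw":1},{"tx":0,"ty":0,"tz":0.09,"wx":0,"wy":0,"wz":0,"claw":1},{"tx":0,"ty":0,"tz":0.135,"wx":0,"wy":0,"wz":0,"claw":1},{"tx":0,"ty":0,"tz":0.168,"wx":0,"wy":0,"wz":0,"claw":1},{"tx":0,"ty":0,"tz":0.168,"wx":0,"wy":0,"wz":0,"claw":1},{"tx":0,"ty":0,"tz":0.168,"wx":0,"wy":0,"wz":0,"claw":1}]'
python3 - <<'E'
from h import *
to(wc(144,1,.1),5.6)
E
```

```text
clock: 15.55
position: [0.5048, -0.1743, 0.2009]
tool_rot: [0.875, 1.563, -0.605]
force: [-0.4, 1.0, 0.3]
grip_width: -0.0002
t [ 0.1009  0.0003 -0.003 ] w [-0.4   0.29 -0.34] q7 0.53 pos [ 0.5048 -0.1743  0.2009]
```

```bash
python3 -m creep '[{"tx":0.035,"ty":0,"tz":-0.002,"wx":-0.4,"wy":0.3,"wz":-0.3,"claw":1},{"tx":0.07,"ty":0,"tz":-0.003,"wx":-0.4,"wy":0.3,"wz":-0.3,"claw":1},{"tx":0.101,"ty":0,"tz":-0.003,"wx":-0.4,"wy":0.3,"wz":-0.3,"claw":1},{"tx":0.101,"ty":0,"tz":-0.003,"wx":-0.4,"wy":0.3,"wz":-0.3,"claw":1},{"tx":0.101,"ty":0,"tz":-0.003,"wx":-0.4,"wy":0.3,"wz":-0.3,"claw":1}]'
python3 look.py 10
python3 - <<'E'
from h import *
to(wc(120.8,1,.1),5.6)
E
```

```text
clock: 16.05
position: [0.5052, -0.1715, 0.1004]
tool_rot: [2.775, 1.57, 1.302]
force: [-0.1, -0.5, 0.5]
grip_width: -0.0
tcp clamp [143.8   0.7] z 0.1004 F along x 0.5 fz 0.5 clk 16.05
jaw front edge, back, row [31.3 46.8 47.5  9. ]
t [ 0.0015 -0.0004 -0.0233] w [ 0.02  0.02 -0.15] q7 0.61 pos [ 0.506  -0.1718  0.1015]
```

```bash
python3 -m creep '[{"tx":0.001,"ty":0,"tz":-0.006,"wx":0,"wy":0,"wz":0,"claw":1},{"tx":0.001,"ty":0,"tz":-0.012,"wx":0,"wy":0,"wz":0,"claw":1},{"tx":0.001,"ty":0,"tz":-0.017,"wx":0,"wy":0,"wz":0,"claw":1},{"tx":0.001,"ty":0,"tz":-0.02,"wx":0,"wy":0,"wz":0,"claw":1},{"tx":0.001,"ty":0,"tz":-0.023,"wx":0,"wy":0,"wz":0,"claw":1},{"tx":0.001,"ty":0,"tz":-0.023,"wx":0,"wy":0,"wz":0,"claw":1},{"tx":0.001,"ty":0,"tz":-0.023,"wx":0,"wy":0,"wz":0,"claw":1}]'
python3 look.py 11
```

```text
clock: 16.85
position: [0.5039, -0.149, 0.1006]
tool_rot: [1.376, 1.568, -0.097]
force: [2.8, -3.8, 1.4]
grip_width: 0.0
tcp clamp [121.2   1.6] z 0.1006 F along x 4.1 fz 1.4 clk 16.85
jaw front edge, back, row [-20.3 -12.1  -0.5  16. ]
```

View pics/L11.png

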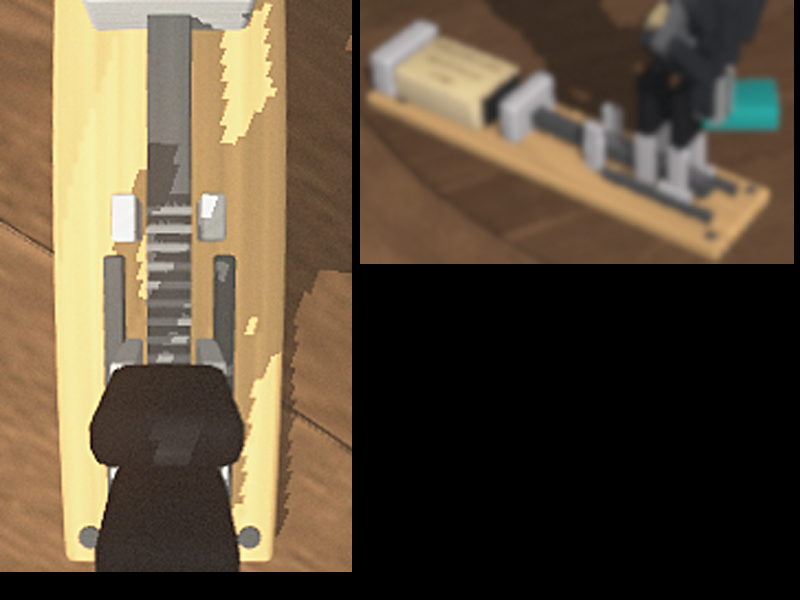

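```bash
python3 -m creep '[{"tx":0,"ty":0,"tz":0.004,"wx":0,"wy":0,"wz":0,"claw":1},{"tx":0,"ty":0,"tz":0.008,"wx":0,"wy":0,"wz":0,"claw":1},{"tx":0,"ty":0,"tz":0.015,"wx":0,"wy":0,"wz":0,"claw":1},{"tx":-0.03,"ty":0,"tz":0.02,"wx":0,"wy":0,"wz":0,"claw":1},{"tx":-0.07,"ty":0,"tz":0.02,"wx":0,"wy":0,"wz":0,"claw":1},{"tx":-0.1,"ty":0,"tz":0,"wx":0,"wy":0,"wz":0,"claw":1},{"tx":-0.1,"ty":0,"tz":-0.04,"wx":0,"wy":0,"wz":0,"claw":1},{"tx":-0.1,"ty":0,"tz":-0.08,"wx":0,"wy":0,"wz":0,"claw":1}]'
python3 -m creep '[{"tx":0,"ty":0,"tz":-0.04,"wx":0,"wy":0,"wz":0,"claw":1},{"tx":0,"ty":0,"tz":-0.07,"wx":0,"wy":0,"wz":0,"claw":1},{"tx":0,"ty":0,"tz":-0.07,"wx":0,"wy":0,"wz":0,"claw":1},{"tx":0,"ty":0,"tz":-0.07,"wx":0,"wy":0,"wz":0,"claw":1}]'
python3 look.py 12
python3 - <<'E'
from h import *
im=cv2.imread('pics/wr12.png')
cv2.imwrite('pics/w12c.png',cv2.resize(im[45:215,230:330],None,fx=5.6,fy=3.5,interpolation=cv2.INTER_CUBIC))
E
```

```text
clock: 17.75
position: [0.4957, -0.069, 0.2013]
tool_rot: [1.5, 1.567, 0.026]
force: [1.0, 0.4, -0.7]
grip_width: 0.0001
clock: 18.15
position: [0.4889, 0.0007, 0.2012]
tool_rot: [1.468, 1.567, -0.005]
force: [0.1, -0.8, 0.3]
grip_width: -0.0001
tcp clamp [-29.2   1.2] z 0.2012 F along x 0.8 fz 0.3 clk 18.15
jaw front edge, back, row [-149.6 -132.    60.5   16. ]
```

View pics/w12c.png

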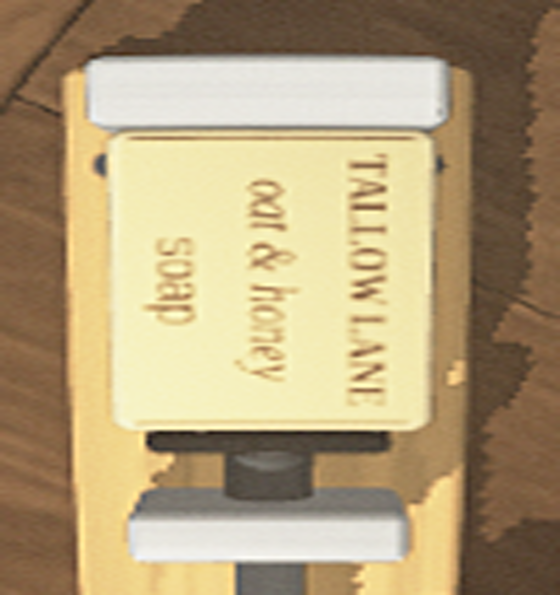

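```bash
python3 - <<'E'
from h import *
c=dict(np.load('wr12.npz')); r=lambda y:(277,45+y/3.5)
def X(y,z): return cl(plane(fray(c,[r(y)]),z))[0,0].round(1)
print('fixed face top',X(127,.045)); print('soap',X(131,.038),X(431,.038),'jaw block top front/back',X(520,.045),X(562,.045),'pad back',X(452,.038))
E
```

```text
fixed face top -131.2
soap -130.8 -53.8 jaw block top front/back -31.9 -20.6 pad back -48.3
```

The soap is now home (-130.8 against the face at -131.2) and the pad is not pressed (pad-to-block distance 21.9 against 22.1 before). The final stroke needs about 5.3 mm of jaw travel, ending at TCP ≈ 120.7.

```bash
python3 -m creep '[{"tx":0,"ty":0,"tz":0.045,"wx":0,"wy":0,"wz":0,"claw":1},{"tx":0,"ty":0,"tz":0.09,"wx":0,"wy":0,"wz":0,"claw":1},{"tx":0,"ty":0,"tz":0.135,"wx":0,"wy":0,"wz":0,"claw":1},{"tx":0,"ty":0,"tz":0.174,"wx":0,"wy":0,"wz":0,"claw":1},{"tx":0,"ty":0,"tz":0.174,"wx":0,"wy":0,"wz":0,"claw":1},{"tx":0,"ty":0,"tz":0.174,"wx":0,"wy":0,"wz":0,"claw":1}]'
python3 - <<'E'
from h import *
to(wc(144,1,.1),5.6)
E
```

```text
clock: 18.85
position: [0.5047, -0.1757, 0.2011]
tool_rot: [1.329, 1.567, -0.151]
force: [-0.7, 0.8, -0.4]
grip_width: 0.0001
t [ 0.1011  0.0008 -0.004 ] w [-0.38  0.05 -0.19] q7 0.55 pos [ 0.5047 -0.1757  0.2011]
```

```bash
python3 -m creep '[{"tx":0.035,"ty":0.001,"tz":-0.003,"wx":-0.4,"wy":0,"wz":-0.2,"claw":1},{"tx":0.07,"ty":0.001,"tz":-0.004,"wx":-0.4,"wy":0,"wz":-0.2,"claw":1},{"tx":0.101,"ty":0.001,"tz":-0.004,"wx":-0.4,"wy":0,"wz":-0.2,"claw":1},{"tx":0.101,"ty":0.001,"tz":-0.004,"wx":-0.4,"wy":0,"wz":-0.2,"claw":1},{"tx":0.101,"ty":0.001,"tz":-0.004,"wx":-0.4,"wy":0,"wz":-0.2,"claw":1}]'
python3 -m creep '[{"tx":0,"ty":0,"tz":-0.006,"wx":0,"wy":0,"wz":0,"claw":1},{"tx":0,"ty":0,"tz":-0.012,"wx":0,"wy":0,"wz":0,"claw":1},{"tx":0,"ty":0,"tz":-0.016,"wx":0,"wy":0,"wz":0,"claw":1},{"tx":0,"ty":0,"tz":-0.018,"wx":0,"wy":0,"wz":0,"claw":1},{"tx":0,"ty":0,"tz":-0.018,"wx":0,"wy":0,"wz":0,"claw":1}]'
python3 look.py 13
python3 - <<'E'
from h import *
to(wc(120.7,1,.1),5.6)
E
```

```text
clock: 19.35
position: [0.5057, -0.1716, 0.1006]
tool_rot: [-0.925, 1.57, -2.397]
force: [-0.0, -1.0, 0.3]
grip_width: -0.0001
clock: 19.85
position: [0.5043, -0.1537, 0.1011]
tool_rot: [0.25, 1.57, -1.222]
force: [0.8, -1.2, 1.5]
grip_width: -0.0002
tcp clamp [125.9   1.6] z 0.1011 F along x 1.2 fz 1.5 clk 19.85
jaw front edge, back, row [31.8 44.2 79.5 11. ]
t [ 0.0008 -0.0003 -0.0053] w [0.02 0.05 0.03] q7 0.59 pos [ 0.504  -0.1538  0.1008]
```

View pics/L13.png

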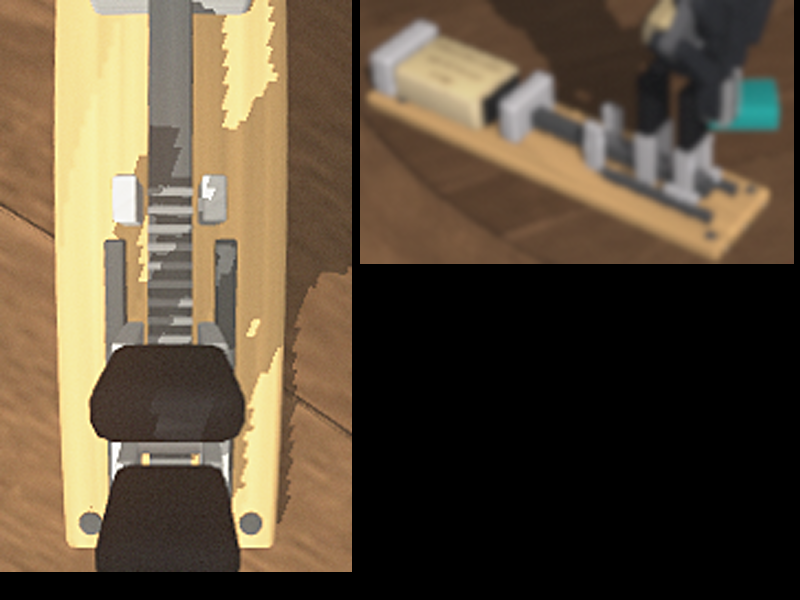

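```bash
python3 -m creep '[{"tx":0.0005,"ty":0,"tz":-0.0015,"wx":0,"wy":0,"wz":0,"claw":1},{"tx":0.0005,"ty":0,"tz":-0.003,"wx":0,"wy":0,"wz":0,"claw":1},{"tx":0.0005,"ty":0,"tz":-0.003,"wx":0,"wy":0,"wz":0,"claw":1}]'
python3 look.py 14
python3 -m creep '[{"tx":0,"ty":0,"tz":-0.001,"wx":0,"wy":0,"wz":0,"claw":1},{"tx":0,"ty":0,"tz":-0.002,"wx":0,"wy":0,"wz":0,"claw":1},{"tx":0,"ty":0,"tz":-0.002,"wx":0,"wy":0,"wz":0,"claw":1}]'
python3 look.py 15
```

```text
clock: 20.25
position: [0.5038, -0.1516, 0.1004]
tool_rot: [-0.082, 1.569, -1.555]
force: [1.1, -6.8, 2.5]
grip_width: -0.0001
tcp clamp [123.8   1.2] z 0.1004 F along x 6.9 fz 2.5 clk 20.25
jaw front edge, back, row [31.4 43.8 82.5 11. ]
clock: 20.65
position: [0.5037, -0.1506, 0.1004]
tool_rot: [0.097, 1.568, -1.377]
force: [0.9, -9.0, 0.7]
grip_width: 0.0002
tcp clamp [122.8   1.2] z 0.1004 F along x 9.0 fz 0.7 clk 20.65
jaw front edge, back, row [31.7 44.  84.5 11. ]
```

View pics/L15.png

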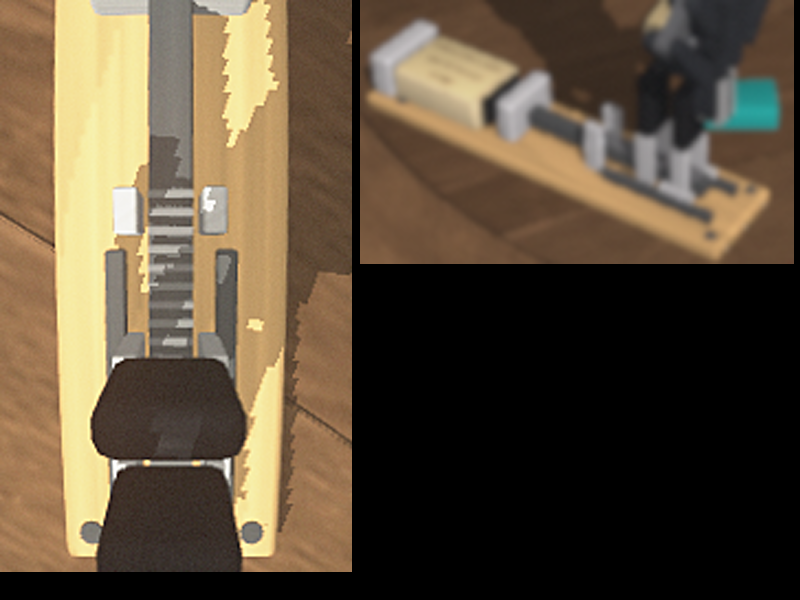

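Force is rising with the travel (6.9 N, then 9.0 N), which puts the pad at about 2.7–3 mm. Another 2 mm or so is needed.

```bash
python3 -m creep '[{"tx":0,"ty":0,"tz":-0.0015,"wx":0,"wy":0,"wz":0,"claw":1},{"tx":0,"ty":0,"tz":-0.0025,"wx":0,"wy":0,"wz":0,"claw":1},{"tx":0,"ty":0,"tz":-0.003,"wx":0,"wy":0,"wz":0,"claw":1},{"tx":0,"ty":0,"tz":-0.003,"wx":0,"wy":0,"wz":0,"claw":1},{"tx":0,"ty":0,"tz":-0.003,"wx":0,"wy":0,"wz":0,"claw":1}]'
python3 look.py 16;python3 look.py 17
```

```text
clock: 21.25
position: [0.5035, -0.1491, 0.1005]
tool_rot: [0.194, 1.566, -1.282]
force: [1.7, -10.7, -0.1]
grip_width: -0.0004
tcp clamp [121.3   1.2] z 0.1005 F along x 10.8 fz -0.1 clk 21.25
jaw front edge, back, row [31.9 43.6 87.5 11. ]
tcp clamp [121.2   1.2] z 0.1005 F along x 10.3 fz 0.5 clk 21.35
jaw front edge, back, row [31.9 43.6 87.5 11. ]
```

View pics/L16.png

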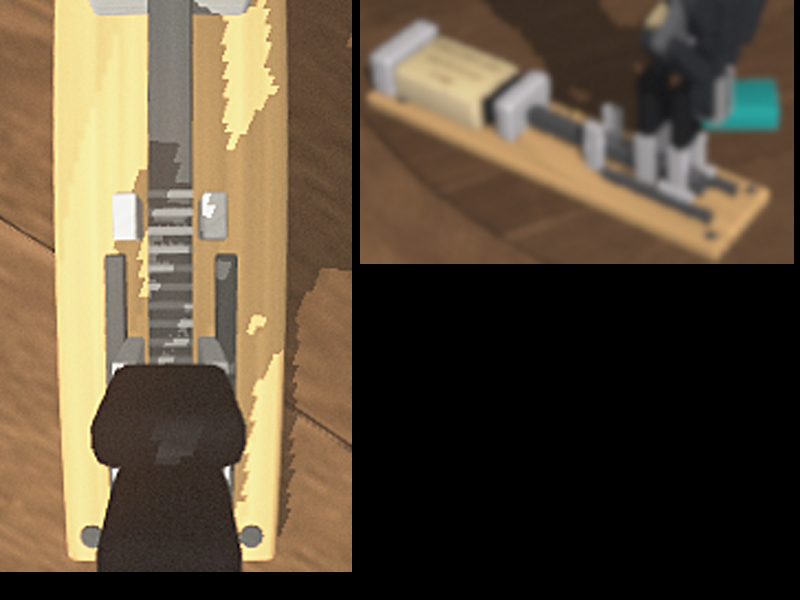

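Three estimates of the pad's depression: tooth shift ≈ 4.2 mm, force ≈ 3.7 mm, TCP travel ≈ 4.7 mm. One small nudge will get it closer to 5.

```bash
python3 -m creep '[{"tx":0,"ty":0,"tz":-0.0012,"wx":0,"wy":0,"wz":0,"claw":1},{"tx":0,"ty":0,"tz":-0.0023,"wx":0,"wy":0,"wz":0,"claw":1},{"tx":0,"ty":0,"tz":-0.0023,"wx":0,"wy":0,"wz":0,"claw":1},{"tx":0,"ty":0,"tz":-0.0023,"wx":0,"wy":0,"wz":0,"claw":1}]'
for i in 18 19 20; do python3 look.py $i; done
python3 - <<'E'
from h import *
a=cv2.imread('pics/wr11.png')[:170,262:294]; b=cv2.imread('pics/wr18.png')[:170,262:294]
cv2.imwrite('pics/q18.png',np.hstack([cv2.resize(a,None,fx=6,fy=3.5),cv2.resize(b,None,fx=6,fy=3.5)]))
s=cv2.imread('pics/sc20.png'); cv2.imwrite('pics/s20.png',cv2.resize(s[160:340,150:450],None,fx=2.6,fy=2.6))
E
```

```text
clock: 21.85
position: [0.5034, -0.1483, 0.1005]
tool_rot: [0.225, 1.564, -1.252]
force: [2.1, -11.3, -1.7]
grip_width: 0.0002
tcp clamp [120.4   1.2] z 0.1005 F along x 11.4 fz -1.7 clk 21.85
jaw front edge, back, row [31.7 44.  88.5 11. ]
tcp clamp [120.5   1.2] z 0.1005 F along x 11.0 fz -1.1 clk 21.95
jaw front edge, back, row [31.7 44.  88.5 11. ]
tcp clamp [120.5   1.2] z 0.1005 F along x 12.3 fz -0.9 clk 22.05
jaw front edge, back, row [31.7 44.  88.5 11. ]
```

View pics/q18.png

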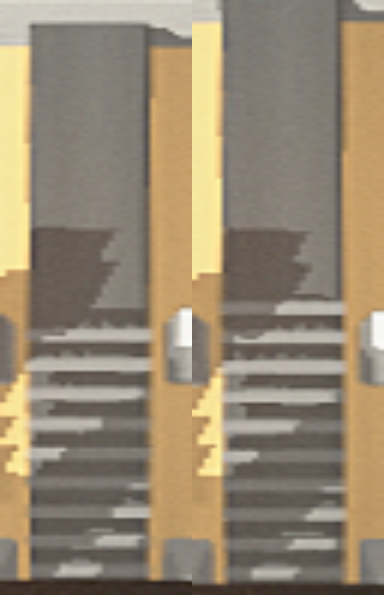

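View pics/s20.png

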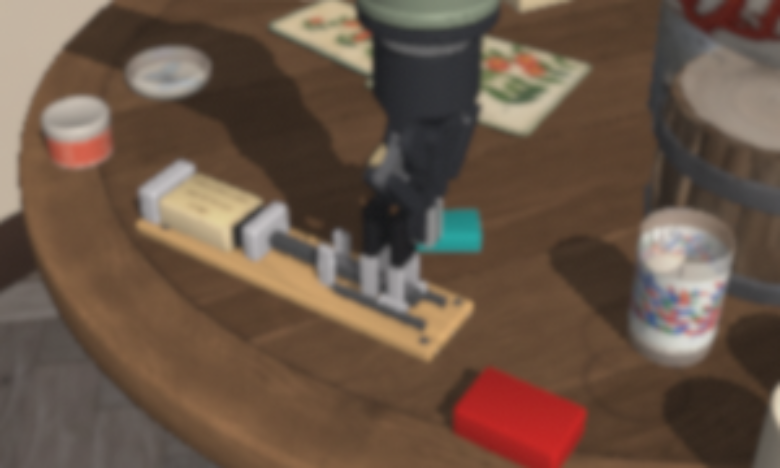

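The image shows the soap against the fixed jaw with the pad compressed: the teeth have shifted about 4.5–5 mm, and the push holds steady at 11–12 N. The tin, dish and candle are in place. I'm handing in.

```bash
python3 -c "
from workcell import bot
print(bot.job_done()); s=bot.observe(); print(s['clock'],s['force'],s['position'])"
```

```text
the job is handed in; nothing more can be done
None
the job is handed in; nothing more can be done
```

The job is handed in. The larger cream bar lies lengthwise on the bed, pressed against the fixed jaw, and the closed fingers are still pushing the trigger. No verdict was reported.

- **How it was done:** I gripped the bar across its 52 mm width, laid it on the bed and let go of it. I then pumped the trigger by pushing on its back with the closed fingers instead of squeezing it to the handle. It took four strokes and a final held, partial one.
- **Soap position:** Seen from above before the last stroke, the bar's end was about 0.4 mm from the fixed jaw face and centred, with the pad unpressed. After that I had only the coarse scene view of it, which still shows it in place.
- **Pad depression:** It could not be seen directly at the end. The estimates are about 4.5 mm from the shift of the teeth, 4–5 mm from the force, and about 5.4 mm from the finger travel, so they differ by roughly 1 mm. All of them are inside the 2.5–8 mm limits.
- **Push on the trigger:** It was steady at 11–12 N over the last readings.
- **Bystanders:** The tin, dish and candle look unmoved in the last scene picture; I did not measure them again.
- **Check that disagreed:** My first reading of the pad's position was about 11 mm off, because I had used the wrong edge height. The view from above after the third stroke corrected it, and I planned the last two strokes from that.

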